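# Set up the folding jeweller's tray in the bench stop

## Robot

A 7-joint arm with a two-finger parallel gripper is mounted at the origin on the work surface. World frame = base frame: x ahead of the robot, y to its left, z up, the work surface at z = 0. Lengths are in m, angles in rad, forces in N, time in s.
With the tool pointing down it reaches from about 0.4 to 0.875 m from the base axis. Payload 19.3 kg.
Tool frame: the origin (TCP) lies between the finger pads; the fingertips stand 17 mm ahead of it and the grasp point (between the pads) lies 2 mm behind it; z points along the fingers, x is the direction in which the jaws open and shut, and the axes are right-handed (so a half turn about z gives the same grasp; the last joint's range is limited). The gripper opens to 85 mm and grips with 20 to 120 N. Pads are 22 mm wide; open, the fingers measure 114 mm over their backs; the gripper's body (76 mm by 85 mm) begins 54 mm behind the grasp point. The pads swing forward as they close: fully open they stand 13 mm farther back than shut.
Start: joints at [1.149, 0.521, -0.036, 1.599, 0.021, 1.021, -0.113], TCP at [0.215, -0.587, 0.248] pointing down, gripper open.
Joint ranges: [-2.91, 2.91], [-0.3, 2.13], [-1.5, 1.42], [0.17, 2.43], [-1.26, 4.41], [0.16, 1.93], [-2.52, 2.52]. Speed limits (rad/s): [1.89, 1.89, 2.39, 2.39, 3.01, 3.01, 3.01].

## Interface

Orientations are given as [roll, pitch, yaw] about the fixed x, y, z axes, in that order (R = Rz(yaw) Ry(pitch) Rx(roll)).
In Python, from workcell import bot gives the robot as it stands. The module is installed in compiled form; this text tells all that it offers.
- The arm moves only by the tool arm_command, never from a script. Its argument "targets" is a list of rows, each a list of 6 numbers: the shift along the tool's x, y, z in mm, then the turn, a rotation vector about the tool's x, y, z in degrees. In form: [[x, y, z, wx, wy, wz], ...]. A call has 1 to 8 rows; each row shifts and turns the pose as measured when the row begins, along the tool's axes as they then stand; what a row does not reach is not made up. A row lasts 1/10 s, in which the tool goes at most 50 mm and 8.59 degrees, less where a joint would pass 70% of its speed; a pose out of reach is approached as far as the arm can. A call is refused whole if a number of a shift passes 50 or a number of a turn 8.59, either way. A call with a gripper value outside its range is refused whole. "grip" is the opening in per cent of the stroke, from 0 (shut) to 100 (fully open), set as the call begins (left out, the last holds). The fingers move at their own pace and stop on an object; "grip_force" is the grip in N (left out, the last holds). Time passes only in rows, so rows that do not move let the fingers close. It gives the time, the measured TCP pose, the force and the opening at its end, in the units of the state.
- bot.observe(): the state, without advancing time (a new reading comes with each control period).
- bot.grab_frame(name): name is "scene" or "top" or "wrist"; returns a dict with "color" (480x640x3 uint8, red, green, blue), "depth" (480x640 float32, m along the optical axis (not along the pixel's ray), 0 where there is no reading), "fov_y" (degrees; the focal length in pixels is half the picture's height over the tangent of half this angle, whatever the lens; pixels are square), "cx", "cy" (the principal point, pixels), "R" (3x3) and "t" (3): a world point X has camera coordinates R X + t; the wrist camera has in their place "hand_eye" (4x4, takes a point from camera to tool coordinates, whose origin is the TCP and whose axes are the tool frame's). Camera axes: x right, y down, z forward; pixel columns grow to the right and rows downward; lengths in m; the calibration is good to about 2 mm. A picture is of the moment at which its call begins: read the wrist's pose just before it.
- bot.job_done(): hands the job in, once; it reports no verdict.
The state is a dict: "clock": time; "qpos": joint angles; "qd": joint speeds; "joint_efforts": joint torques, N m; "position": TCP position; "tool_rot": TCP orientation; "force": force on the tool from outside, world axes, zero at the start; "moment": the same for the moment, N m; "grip_width": finger opening in m.
Only numpy, scipy, OpenCV 4.12 (cv2) and the standard library are available. Lean on these libraries where they do the work, as an engineer would, in place of code of your own. Each camera call takes 0.05 s, during which the arm holds its last target. There are 200 camera calls.

## Task

Get the folding bench tray ready: slide it square and flush into the inside corner of the brass bench stop, and raise its three folded-out walls until each stands upright, so that it is an open box. Push gently, let the red ring box keep standing on the tray, and leave the tools, jar, tin and cup around it where they are.

Things in the scene. Friction and masses are not known exactly. Their poses are not given: they have to be found in the camera images.
- tray: loose folding tray, 0.45 kg: dark wooden base 120 x 120 x 24 mm with blue felt floor, pale plywood walls 50 mm high. Origin: centre of the underside; z up, -x towards its fixed upright wall (nearest the robot, 4 mm thick, outer face flush with the base), +y to its left wall. Three walls hinged at the left (+y), back (+x) and right (-y) edges lie folded outward, partly raised
- tray_corner (a point): the tray base's near left lower corner, 60 mm along -x and 60 mm along +y from its origin, which belongs in the inside corner of the bench stop
- wall_left (a joint): angle (rad) of the left wall (+y), a plywood flap 118 mm wide, 50 mm high, 4 mm thick. 0: flat outward, upper face level with the base top; 1.57: upright; stops at 1.60. The stiff hinge stays where left. Hinge line: the base's upper edge, 60 mm from the tray's centre, 24 mm above its underside; upright, the flap's outer face is 4 mm outside the base's side
- wall_back (a joint): angle (rad) of the back wall (+x, farthest from the robot), a plywood flap 118 mm wide, 50 mm high, 4 mm thick. 0: flat outward, upper face level with the base top; 1.57: upright; stops at 1.60. The stiff hinge stays where left. Hinge line: the base's upper edge, 60 mm from the tray's centre, 24 mm above its underside; upright, the flap's outer face is 4 mm outside the base's side
- wall_right (a joint): angle (rad) of the right wall (-y), a plywood flap 118 mm wide, 50 mm high, 4 mm thick. 0: flat outward, upper face level with the base top; 1.57: upright; stops at 1.60. The stiff hinge stays where left. Hinge line: the base's upper edge, 60 mm from the tray's centre, 24 mm above its underside; upright, the flap's outer face is 4 mm outside the base's side
- stop: fixed L-shaped brass bench stop, bars 16 mm wide, 8 mm high (lower than the folded-out walls). Origin: its inside corner at bench height. One bar's inner face is the plane x = 0, from the corner 140 mm towards -y; the other's is y = 0, 126 mm towards +x. The tray's home is the quadrant +x, -y: near (fixed wall) side against the first bar, left side against the second
- ring_box: closed red ring box 40 x 40 x 30 mm, 70 g, standing loose on the tray's floor; origin at the centre of its underside
- file: flat steel file with a wooden handle, 235 mm long, 12 mm high, lying on the bench to the left of the stop; origin on the bench near its middle, x along it
- pliers: red-handled pliers, 150 mm long, 14 mm high, lying at the back left; origin under the joint
- hammer: hammer lying on the bench at the left; origin under its middle
- mandrel: steel ring mandrel, tapered rod 24 mm thick and 220 mm long, lying at the right; origin under its middle
- flux_jar: amber jar with a green cap, 60 mm across, 75 mm high, at the left; origin at the centre of its underside
- polish_tin: flat aluminium tin, 72 mm across, 45 mm high, at the back right; origin at the centre of its underside
- brass_cup: brass cup, 60 mm across, 60 mm high, at the right; origin at the centre of its underside
Things that resemble listed ones, but are neither listed nor needed, are in the scene too. Several things have the shape of the ring_box; the one meant has the colours described above.

How it is judged:
At the end, for the whole second after the job is handed in: All three hinged walls at 1.48 rad or more (upright within 5 degrees); the tray's corner within 3 mm of the stop's inside corner along both stop axes, the tray square to the stop within 0.035 rad, flat and at rest; the ring box upright on the tray floor, inside the walls (value of joint each of wall_left, wall_back, wall_right above 1.48 rad and x of tray_corner in the frame of stop between -0.003 and 0.003 m and y of tray_corner in the frame of stop between -0.003 and 0.003 m and angle between the x axis of tray and the x axis of stop, either way round below 0.035 rad and angle between tray's own z axis and vertical below 0.03 rad and linear speed of tray below 0.01 m/s and x of ring_box in the frame of tray between -0.04 and 0.045 m and y of ring_box in the frame of tray between -0.045 and 0.045 m and z of ring_box in the frame of tray between 0.02 and 0.03 m and angle between ring_box's own z axis and vertical below 0.1 rad); the robot touches nothing.
It fails at once if pushed harder than 40 N on the tray (contact force between the fingers and tray above 40 N).
It fails at once if a tool, jar or cup moved by more than 20 mm (distance of any of file, pliers, hammer, mandrel, flux_jar, polish_tin, brass_cup from where it was at the start of the episode above 0.02 m).
It fails at once if the ring box tipped over (angle between ring_box's own z axis and vertical above 0.6 rad).
It also fails if it takes over 67 s, if anything falls off the work surface, if the arm or the gripper's body presses on something with over 40 N, if the wrist force passes 120 N, or if a joint passes its speed limit or range.

## Working session

There is one attempt and no reset: what is moved stays moved. The work goes in short steps, Python scripts to look and compute and a tool call to move; the robot and the scene stay as the last step left them, time stands still between calls to the robot, and variables do not carry over. Pictures are saved under pics/ and viewed, about 8 in all and at most 12, crops included, and the job is handed in when it is done.

Besides the shell and the picture viewer there is one more tool, called by a JSON object that holds its "op" and its "data", one argument or row to a line. arm_command: Moves the arm, as the interface text tells. Its arguments: {"type":"object","properties":{"targets":{"type":"array"},"grip":{"type":"number"},"grip_force":{"type":"number"}},"required":["targets"]}

```bash
mkdir -p pics; cat > h.py <<'E'
import numpy as np, cv2
from workcell import bot
from scipy.spatial.transform import Rotation as Ro
def grab(n):
    s=bot.observe(); f=bot.grab_frame(n); f['s']=s; return f
def cloud(f):
    d=f['depth']; F=240/np.tan(np.radians(f['fov_y']/2))
    v,u=np.mgrid[0:480,0:640]
    P=np.stack([(u-f['cx'])/F*d,(v-f['cy'])/F*d,d],-1)
    if 'R' in f and f['R'] is not None: W=(P-np.array(f['t']))@np.array(f['R'])
    else:
        H=np.array(f['hand_eye']); T=P@H[:3,:3].T+H[:3,3]
        s=f['s']; R=rot(s); W=T@R.T+np.array(s['position'])
    W[d==0]=np.nan; return W
def rot(s):
    r=np.array(s['tool_rot'])
    return r if r.shape==(3,3) else Ro.from_euler('xyz',r).as_matrix()
def save(f,n): cv2.imwrite('pics/'+n+'.png',f['color'][...,::-1])
E
python3 - <<'E'
from h import *
s=bot.observe();print(s)
for n in ['scene','top']:
    f=grab(n);save(f,n+'0');np.save('/tmp/'+n,cloud(f))
    print(n,f['fov_y'],f['cx'],f['cy'],f['R'],f['t'])
E
```

```text
{'clock': 0.0, 'qpos': array([ 1.14883728,  0.5220317 , -0.03632995,  1.599981  ,  0.02115899,
        1.0210878 , -0.11282422]), 'qd': array([ 6.09048816e-06,  1.51108438e-03, -1.55402432e-04, -5.63976799e-05,
       -4.84078446e-05,  1.02784791e-03, -4.58410355e-04]), 'joint_efforts': array([ 1.89317703e-03, -9.27101898e+01,  1.98152415e+00, -3.69931054e+01,
        1.80624286e-02,  8.25020252e-03, -2.63600282e-05]), 'position': array([ 0.21521742, -0.58645051,  0.24772432]), 'tool_rot': array([ 3.14154948e+00,  1.12410761e-03, -1.21909122e+00]), 'force': array([-0.36701972,  0.90093973, -0.01836696]), 'moment': array([-0.00167691, -0.03214582,  0.00542462]), 'grip_width': 0.08542114499758657}
scene 57.23133350903725 315.43972648616307 241.3497572900322 [[ 0.0866478   0.99623797 -0.00143536]
 [ 0.81655763 -0.07184534 -0.57277559]
 [-0.57072392  0.04845769 -0.81971096]] [-0.05713892 -0.42040654  1.58445003]
top 51.23483486948049 312.30881344664874 239.20217978466763 [[-0.01671098 -0.99950238  0.02675319]
 [-0.9942163   0.01377171 -0.10650959]
 [ 0.10608815 -0.02837833 -0.9939517 ]] [-0.00905866  0.5278976   1.16181515]
```

View pics/top0.png

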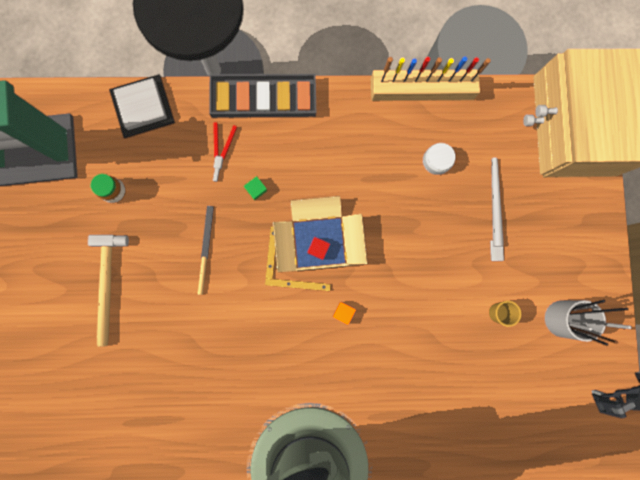

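View pics/scene0.png

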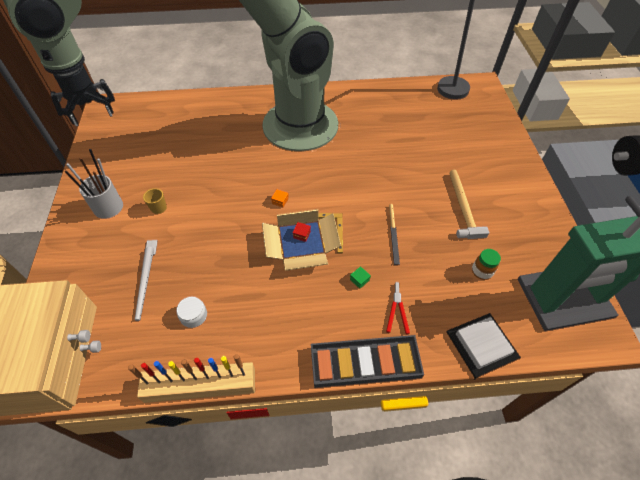

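Top view: the stop's corner is near (270,281) and the tray is centred near (320,243). The red box at (318,248) stands on the tray. The orange (344,313) and green (256,188) boxes are on the bench, so they are decoys. Next I'll measure these.

```bash
python3 - <<'E'
from h import *
W=np.load('/tmp/top.npy')
for u,v in [(270,281),(328,287),(273,228),(320,243),(318,248),(344,313),(256,188),(285,245),(318,208),(357,240),(276,222),(296,270),(205,250)]:
    print(u,v,np.nanmedian(W[v-1:v+2,u-1:u+2].reshape(-1,3),0).round(4))
im=cv2.imread('pics/top0.png')[180:330,180:400]
cv2.imwrite('pics/top0c.png',cv2.resize(im,None,fx=3.6,fy=3.6,interpolation=cv2.INTER_CUBIC))
E
```

```text
270 281 [0.4308 0.0853 0.0079]
328 287 [ 0.4142 -0.0534  0.0074]
273 228 [0.5561 0.0769 0.0092]
320 243 [ 0.516  -0.0342  0.0521]
318 248 [ 0.5044 -0.0294  0.0523]
344 313 [ 0.3527 -0.0885  0.0293]
256 188 [0.6528 0.1158 0.0298]
285 245 [0.5143 0.0477 0.0348]
318 208 [ 0.6022 -0.0317  0.033 ]
357 240 [ 0.5234 -0.1224  0.0388]
276 222 [0.5676 0.068  0.0443]
296 270 [0.4554 0.0226 0.0208]
205 250 [0.5077 0.2402 0.0073]
```

View pics/top0c.png

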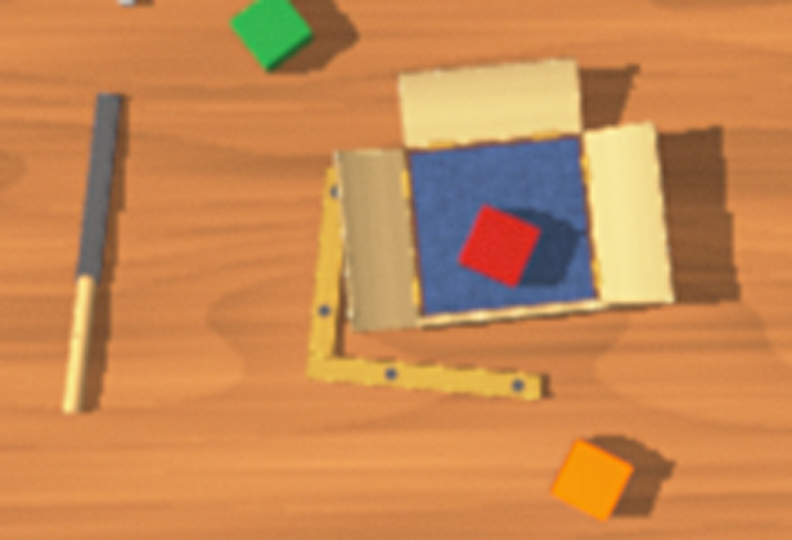

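The crop confirms it: the red box stands on the blue felt, and the orange and green ones are on the bench. I'll write a row planner and go above the tray.

```bash
cat >> h.py <<'E'
def plan(pos,rpy,n,s=None):
    """rows (tool mm, deg) from the present pose to pos, rpy in n steps; constant spatial velocity"""
    s=s or bot.observe(); R=rot(s); p=np.array(s['position']); R1=Ro.from_euler('xyz',rpy).as_matrix()
    w=Ro.from_matrix(R.T@R1).as_rotvec(); dp=(np.array(pos)-p)/n
    rows=[]
    for i in range(n):
        Ri=R@Ro.from_rotvec(w*i/n).as_matrix()
        rows.append([round(float(x),1) for x in np.r_[Ri.T@dp*1000,np.degrees(w/n)]])
    for i in range(0,n,8): print(rows[i:i+8])
E
python3 - <<'E'
from h import *
plan([0.47,-0.02,0.36],[np.pi,0,0],14)
E
```

```text
[[-31.7, -31.0, -8.0, -0.0, 0.0, -5.0], [-28.9, -33.7, -8.0, -0.0, 0.0, -5.0], [-25.9, -36.1, -8.0, -0.0, 0.0, -5.0], [-22.6, -38.2, -8.0, -0.0, 0.0, -5.0], [-19.2, -40.0, -8.0, -0.0, 0.0, -5.0], [-15.7, -41.5, -8.0, -0.0, 0.0, -5.0], [-12.0, -42.7, -8.0, -0.0, 0.0, -5.0], [-8.2, -43.6, -8.0, -0.0, 0.0, -5.0]]
[[-4.4, -44.1, -8.0, -0.0, 0.0, -5.0], [-0.6, -44.4, -8.0, -0.0, 0.0, -5.0], [3.3, -44.2, -8.0, -0.0, 0.0, -5.0], [7.1, -43.8, -8.0, -0.0, 0.0, -5.0], [10.9, -43.0, -8.0, -0.0, 0.0, -5.0], [14.6, -41.9, -8.0, -0.0, 0.0, -5.0]]
```

{"op": "arm_command", "data": {
  "targets": [
    [-32,-31,-8,0,0,-5],
    [-29,-34,-8,0,0,-5],
    [-26,-36,-8,0,0,-5],
    [-23,-38,-8,0,0,-5],
    [-19,-40,-8,0,0,-5],
    [-16,-41,-8,0,0,-5],
    [-12,-43,-8,0,0,-5],
    [-8,-44,-8,0,0,-5]
  ],
  "grip": 0
}}

```text
clock: 0.9
position: [0.358, -0.2519, 0.3104]
tool_rot: [3.141, 0.006, -0.503]
force: [0.6, -1.1, 0.3]
grip_width: 0.0001
```

{"op": "arm_command", "data": {
  "targets": [
    [-4,-44,-8,0,0,-5],
    [0,-44,-8,0,0,-5],
    [3,-44,-8,0,0,-5],
    [7,-44,-8,0,0,-5],
    [11,-43,-8,0,0,-5],
    [15,-42,-8,0,0,-5]
  ]
}}

```text
clock: 1.5
position: [0.4623, 0.0038, 0.3607]
tool_rot: [-3.14, 0.005, 0.042]
force: [1.3, -0.8, 0.0]
grip_width: 0.0002
```

```bash
python3 - <<'E'
from h import *
f=grab('wrist');print(f['s']['position'],f['s']['tool_rot'],f['s']['qpos'],np.round(f['hand_eye'],3));save(f,'w1');np.save('/tmp/w1',cloud(f))
E
```

```text
[0.46232896 0.00382198 0.3606903 ] [-3.14043584  0.00522499  0.04196824] [ 0.40680842  0.18686461 -0.62658425  1.82482136  0.11628285  1.17221154
 -0.21533463] [[ 1.     0.     0.001 -0.   ]
 [-0.     0.953  0.304 -0.078]
 [-0.001 -0.304  0.953 -0.126]
 [ 0.     0.     0.     1.   ]]
```

View pics/w1.png

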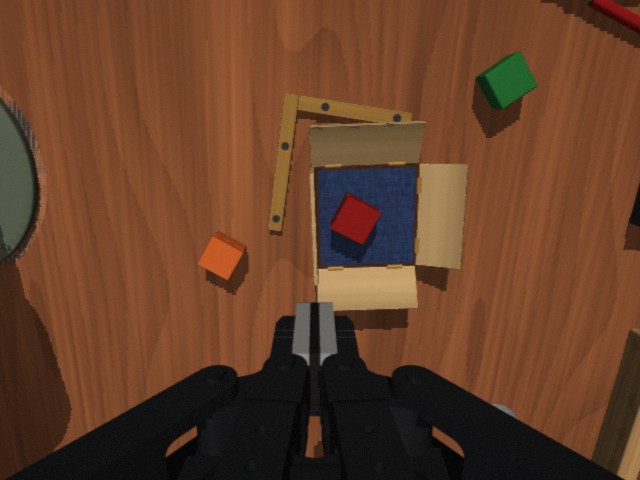

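The wrist view (right = +x, up = +y) shows the stop's inside corner near (298,108). The tray floor spans (316–418, 165–270), with the left wall at the top, the back wall on the right and the right wall at the bottom. The red box is at (356,219).

```bash
cat >> h.py <<'E'
def tray(W,col,verbose=True):
    """tray centre, yaw from blue felt; flap angles from plane points in tray frame"""
    hsv=cv2.cvtColor(col,cv2.COLOR_RGB2HSV)
    x,y,z=W[...,0],W[...,1],W[...,2]
    reg=(x>.38)&(x<.72)&(y>-.25)&(y<.16)
    blue=(hsv[...,0]>100)&(hsv[...,0]<130)&(hsv[...,1]>90)&reg&(z>.01)&(z<.04)
    red=((hsv[...,0]<6)|(hsv[...,0]>174))&(hsv[...,1]>170)&reg&(z>.035)
    allm=cv2.morphologyEx((blue|(red&(z<.07))).astype(np.uint8),cv2.MORPH_CLOSE,np.ones((15,15)))>0
    p=W[blue][:,:2]; h=cv2.convexHull(p.astype(np.float32)); c,wh,a=cv2.minAreaRect(h*1000)
    a=(a+45)%90-45; c=np.array(c)/1000
    yaw=np.radians(a)
    red_c=np.nanmean(W[red],0)
    if verbose: print('felt c',c.round(4),'size',np.round(wh,1),'yaw',round(yaw,4),'z',np.nanmedian(W[blue][:,2]).round(4),'red top',red_c.round(4))
    R=np.array([[np.cos(yaw),-np.sin(yaw)],[np.sin(yaw),np.cos(yaw)]])
    L=np.full(W.shape,np.nan);L[...,:2]=(W[...,:2]-c)@R;L[...,2]=z
    for n,(ax,sg) in dict(left=(1,1),back=(0,1),right=(1,-1)).items():
        d=L[...,ax]*sg; o=L[...,1-ax]
        m=(abs(o)<.045)&(d>.05)&(d<.125)&(z>.028)
        if m.sum()<30: print(n,'few',m.sum());continue
        A=np.c_[d[m],z[m]]; print(n,m.sum(),'d',np.percentile(A[:,0],[2,98]).round(4),'z',np.percentile(A[:,1],[2,98]).round(4),'angle',np.arctan(np.polyfit(A[:,0],A[:,1],1)[0]).round(3))
    return c,yaw,red_c
def stop(W,col):
    hsv=cv2.cvtColor(col,cv2.COLOR_RGB2HSV);z=W[...,2]
    reg=(W[...,0]>.38)&(W[...,0]<.6)&(W[...,1]>-.09)&(W[...,1]<.12)&(z>.003)&(z<.014)
    m=reg&(hsv[...,0]>17)&(hsv[...,0]<32)&(hsv[...,1]>110)
    return m
E
python3 - <<'E'
from h import *
col=cv2.imread('pics/w1.png')[...,::-1].copy();W=np.load('/tmp/w1.npy')
tray(W,col)
m=stop(W,col);P=W[m];print(m.sum(),P.min(0),P.max(0),np.median(P,0))
v,u=np.nonzero(m);print(u.min(),u.max(),v.min(),v.max())
a=P[P[:,0]<.435-0][:, :2]; 
for nm,sel in [('A',(v>130)),('B',(u>320)&(v<135))]:
    q=P[sel][:,:2]; 
    if len(q)<10: continue
    vx,vy,x0,y0=cv2.fitLine(q.astype(np.float32),cv2.DIST_HUBER,0,.01,.01).ravel(); print(nm,len(q),vx,vy,x0,y0)
    n=np.array([-vy,vx]); o=(q-[x0,y0])@n; print('width',np.percentile(o,[1,99]))
print(W[200:230:10,430:460:10].round(3).tolist())
c=cv2.resize(col[80:320,190:490][...,::-1],None,fx=2.5,fy=2.5,interpolation=cv2.INTER_CUBIC);cv2.imwrite('pics/w1c.png',c)
E
```

```text
felt c [ 0.5218 -0.0317] size [106.9 111.5] yaw 0.081 z 0.0253 red top [ 0.5058 -0.0267  0.0548]
left 13601 d [0.0501 0.1023] z [0.0302 0.4293] angle -1.463
back 3082 d [0.0655 0.1039] z [0.0284 0.0439] angle 0.383
right 2808 d [0.066  0.1034] z [0.0284 0.0484] angle 0.488
1367 [ 0.40906259 -0.05428423  0.00557165] [0.56259164 0.09757324 0.01143973] [0.43114421 0.07567076 0.00878248]
269 410 95 229
A 572 0.106281705 0.99433607 0.42182288 0.0068784095
width [-0.00698305  0.0066626 ]
B 421 0.9974742 -0.07103006 0.51862645 0.083822
width [-0.00846904  0.00608864]
[[[0.591, -0.007, 0.029], [0.601, -0.006, 0.034], [0.61, -0.005, 0.038]], [[0.592, -0.018, 0.031], [0.602, -0.017, 0.035], [0.612, -0.016, 0.038]], [[0.593, -0.03, 0.031], [0.603, -0.028, 0.035], [0.613, -0.027, 0.037]]]
```

```bash
sed -i 's/&(z>.028)$/\&(z>.028)\&(z<.09)/' h.py; cat >> h.py <<'E'
C0=np.array([.5205,-.0317]);YAW=.081
def leftpt(d,z,c=C0,yaw=YAW,t=np.pi/4):
    """TCP for the finger's leading corner at outward distance d, height z, at the left wall"""
    y=np.array([-np.sin(yaw),np.cos(yaw)]); s,k=np.sin(t),np.cos(t)
    off=.011*np.array([k,-s])+.017*np.array([s,k])   # inward, down
    return np.r_[c+y*(d+off[0]),z+off[1]]
E
python3 - <<'E'
from h import *
col=cv2.imread('pics/w1.png')[...,::-1].copy();W=np.load('/tmp/w1.npy')
tray(W,col)
r=[np.pi*.75,0,YAW]
print(leftpt(.16,.10),leftpt(.13,.028))
plan(leftpt(.16,.10),r,10)
E
```

```text
felt c [ 0.5218 -0.0317] size [106.9 111.5] yaw 0.081 z 0.0253 red top [ 0.5058 -0.0267  0.0548]
left 3208 d [0.0662 0.1045] z [0.0286 0.0499] angle 0.505
back 3082 d [0.0655 0.1039] z [0.0284 0.0439] angle 0.383
right 2808 d [0.066  0.1034] z [0.0284 0.0484] angle 0.488
[0.5059522  0.14750948 0.10424264] [0.50837955 0.11760784 0.03224264]
[[5.0, -13.3, 25.8, -4.5, 0.1, -0.1], [5.0, -15.3, 24.7, -4.5, 0.1, -0.1], [5.0, -17.2, 23.4, -4.5, 0.1, -0.1], [5.0, -19.0, 22.0, -4.5, 0.1, -0.1], [5.0, -20.6, 20.4, -4.5, 0.1, -0.1], [5.0, -22.2, 18.8, -4.5, 0.1, -0.1], [5.1, -23.6, 17.0, -4.5, 0.1, -0.1], [5.1, -24.8, 15.1, -4.5, 0.1, -0.1]]
[[5.1, -25.9, 13.1, -4.5, 0.1, -0.1], [5.2, -26.9, 11.0, -4.5, 0.1, -0.1]]
```

{"op": "arm_command", "data": {
  "targets": [
    [5,-13,26,-4.5,0,0],
    [5,-15,25,-4.5,0,0],
    [5,-17,23,-4.5,0,0],
    [5,-19,22,-4.5,0,0],
    [5,-21,20,-4.5,0,0],
    [5,-22,19,-4.5,0,0],
    [5,-24,17,-4.5,0,0],
    [5,-25,15,-4.5,0,0]
  ]
}}

```text
clock: 2.35
position: [0.504, 0.1213, 0.1513]
tool_rot: [2.494, -0.013, 0.053]
force: [0.4, -0.2, 0.8]
grip_width: 0.0001
```

{"op": "arm_command", "data": {
  "targets": [
    [5,-26,13,-4.5,0,0],
    [5,-27,11,-4.5,0,0],
    [0,0,0,0,0,0]
  ]
}}

```text
clock: 2.65
position: [0.5113, 0.1509, 0.0912]
tool_rot: [2.325, -0.007, 0.059]
force: [-0.8, -0.5, -0.5]
grip_width: 0.0001
```

```bash
python3 - <<'E'
from h import *
s=bot.observe();print(s['qpos'].round(3))
plan(leftpt(.128,.028),[np.pi*.75,0,YAW],4)
E
```

```text
[-0.466  0.896 -0.419  1.717  0.874  1.423 -1.317]
[[-1.3, -4.7, 16.5, 0.5, 0.2, -0.3], [-1.3, -4.6, 16.5, 0.5, 0.2, -0.3], [-1.4, -4.5, 16.5, 0.5, 0.2, -0.3], [-1.4, -4.4, 16.6, 0.5, 0.2, -0.3]]
```

{"op": "arm_command", "data": {
  "targets": [
    [-1,-5,16,0.5,0,0],
    [-1,-5,16,0.5,0,0],
    [-1,-4,16,0.5,0,0],
    [-1,-4,16,0.5,0,0],
    [0,0,0,0,0,0]
  ]
}}

```text
clock: 3.15
position: [0.5092, 0.1158, 0.0315]
tool_rot: [2.362, -0.005, 0.059]
force: [-0.7, -0.4, 0.8]
grip_width: 0.0001
```

```bash
python3 - <<'E'
from h import *
s=bot.observe();print(s['position'],leftpt(.128,.028),leftpt(.096,.028))
f=grab('scene');c=cv2.resize(f['color'][190:280,250:400][...,::-1],None,fx=5,fy=5,interpolation=cv2.INTER_CUBIC);cv2.imwrite('pics/s1.png',c)
plan(leftpt(.096,.028),[np.pi*.75,0,YAW],4)
E
```

```text
[0.50917824 0.11575762 0.03154896] [0.50854137 0.1156144  0.03224264] [0.51113054 0.08371932 0.03224264]
[[-0.1, 5.9, 5.8, -0.1, 0.2, -0.3], [-0.1, 5.8, 5.8, -0.1, 0.2, -0.3], [-0.2, 5.8, 5.8, -0.1, 0.2, -0.3], [-0.2, 5.8, 5.9, -0.1, 0.2, -0.3]]
```

View pics/s1.png

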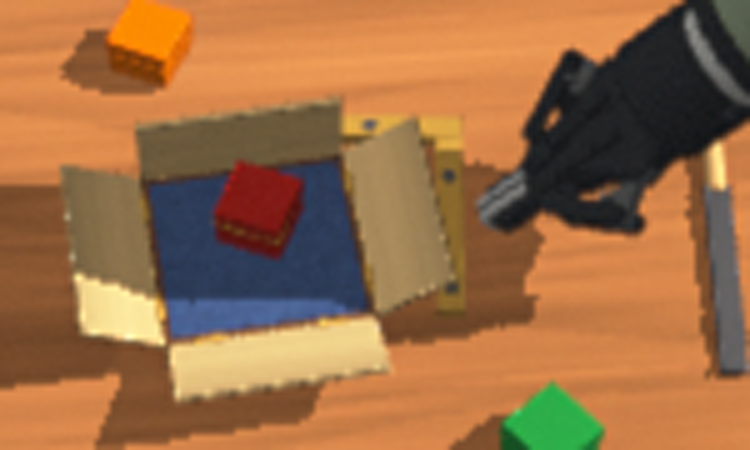

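The picture shows the closed fingers at (500,205), outside and below the left wall's edge with the tray undisturbed. I'll go under the wall.

{"op": "arm_command", "data": {
  "targets": [
    [0,6,6,0,0,0],
    [0,6,6,0,0,0],
    [0,6,6,0,0,0],
    [0,5,5,0,0,0],
    [0,0,0,0,0,0]
  ]
}}

```text
clock: 3.7
position: [0.5128, 0.0824, 0.0351]
tool_rot: [2.364, -0.01, 0.059]
force: [0.1, 0.6, 0.5]
grip_width: -0.0003
```

```bash
cat >> h.py <<'E'
def arc(a0,a1,n,s=.035):
    for a in np.linspace(a0,a1,n):
        P=leftpt(.06+s*np.cos(a)+.004*np.sin(a),.024+s*np.sin(a)-.004*np.cos(a))
        print(round(a,2),P.round(4).tolist())
E
python3 - <<'E'
from h import *
arc(.4,1.65,9)
s=bot.observe();p=np.array(s['position']);R=rot(s)
for a in np.linspace(.5,1.65,12):
    P=leftpt(.06+.035*np.cos(a)+.004*np.sin(a),.024+.035*np.sin(a)-.004*np.cos(a)); print(round(a,2),(R.T@(P-p)*1000).round(1).tolist()); p=P
E
```

```text
0.4 [0.5113, 0.0815, 0.0382]
0.56 [0.5115, 0.0796, 0.0433]
0.71 [0.5117, 0.0768, 0.0481]
0.87 [0.512, 0.0734, 0.0524]
1.02 [0.5123, 0.0694, 0.0561]
1.18 [0.5127, 0.0648, 0.0591]
1.34 [0.5131, 0.0598, 0.0614]
1.49 [0.5135, 0.0545, 0.0628]
1.65 [0.5139, 0.0491, 0.0634]
0.5 [-1.5, 5.9, -3.2]
0.6 [0.1, 3.5, -1.3]
0.71 [0.1, 3.6, -0.9]
0.81 [0.1, 3.6, -0.5]
0.92 [0.1, 3.7, -0.2]
1.02 [0.1, 3.7, 0.2]
1.13 [0.1, 3.6, 0.6]
1.23 [0.1, 3.5, 1.0]
1.34 [0.1, 3.4, 1.4]
1.44 [0.1, 3.3, 1.7]
1.55 [0.1, 3.1, 2.0]
1.65 [0.1, 2.8, 2.3]
```

{"op": "arm_command", "data": {
  "targets": [
    [0,6,-3,0,0,0],
    [0,3.5,-1.3,0,0,0],
    [0,3.6,-1,0,0,0],
    [0,3.6,-0.5,0,0,0]
  ]
}}

```text
clock: 4.1
position: [0.5131, 0.0749, 0.0521]
tool_rot: [2.365, -0.009, 0.06]
force: [0.4, 0.5, -1.1]
grip_width: 0.0001
```

{"op": "arm_command", "data": {
  "targets": [
    [0,3.6,0,0,0,0],
    [0,3.6,0,0,0,0],
    [0,3.5,0.5,0,0,0]
  ]
}}

```text
clock: 4.4
position: [0.5136, 0.0668, 0.0599]
tool_rot: [2.366, -0.01, 0.061]
force: [0.6, -0.7, -1.9]
grip_width: 0.0001
```

```bash
python3 - <<'E'
from h import *
f=grab('top');W=cloud(f);tray(W,f['color']);print(f['s']['position'],rot(f['s']).T@f['s']['force'])
E
```

```text
felt c [ 0.5207 -0.0327] size [103.8 108.6] yaw 0.0837 z 0.0238 red top [ 0.5045 -0.0296  0.0532]
left 608 d [0.0619 0.1213] z [0.0294 0.089 ] angle 0.752
back 578 d [0.0657 0.1032] z [0.0285 0.0437] angle 0.336
right 627 d [0.0657 0.1054] z [0.0283 0.0484] angle 0.432
[0.51359793 0.06679287 0.05993055] [ 0.56950308 -0.7666009   1.86064065]
```

{"op": "arm_command", "data": {
  "targets": [
    [0,3.5,1,0,0,0],
    [0,3.5,1.4,0,0,0],
    [0,3.3,2,0,0,0],
    [0,3,2.5,0,0,0]
  ]
}}

```text
clock: 4.85
position: [0.5147, 0.0512, 0.0651]
tool_rot: [2.366, -0.01, 0.061]
force: [0.2, 0.9, 0.5]
grip_width: 0.0004
```

{"op": "arm_command", "data": {
  "targets": [
    [0,2.5,2.5,0,0,0],
    [0,2,2,0,0,0],
    [0,2,2,0,0,0]
  ]
}}

```text
clock: 5.15
position: [0.5156, 0.042, 0.0651]
tool_rot: [2.367, -0.011, 0.062]
force: [-0.3, 6.2, 3.0]
grip_width: -0.0001
```

```bash
python3 - <<'E'
from h import *
f=grab('top');W=cloud(f);tray(W,f['color']);print(f['s']['position'])
E
```

```text
felt c [ 0.5214 -0.039 ] size [104.8 108.6] yaw 0.0793 z 0.0238 red top [ 0.5046 -0.0361  0.0533]
left 277 d [0.058  0.1148] z [0.0364 0.0893] angle 0.41
back 591 d [0.0621 0.103 ] z [0.0283 0.0433] angle 0.317
right 629 d [0.064  0.1053] z [0.0283 0.0486] angle 0.437
[0.51558688 0.04204297 0.06508061]
```

The left wall is at its stop: at about 6 N the tray slid 6 mm, with its yaw unchanged. I'll back off and go round to the back wall.

{"op": "arm_command", "data": {
  "targets": [
    [0,-10,-10,0,0,0],
    [0,-15,-30,0,0,0],
    [0,0,-50,0,0,0],
    [0,0,-50,0,0,0],
    [0,10,-40,0,0,0]
  ]
}}

```text
clock: 5.7
position: [0.5029, 0.1812, 0.1828]
tool_rot: [2.361, -0.0, 0.057]
force: [0.9, -0.9, -0.8]
grip_width: -0.0002
```

```bash
cat >> h.py <<'E'
def sidept(side,d,z,c,yaw,t=np.pi/4,lat=0.):
    th=yaw+dict(left=np.pi/2,back=0,right=-np.pi/2)[side]
    o=np.array([np.cos(th),np.sin(th)]); q=np.array([-np.sin(th),np.cos(th)]); s,k=np.sin(t),np.cos(t)
    off=.011*np.array([k,-s])+.017*np.array([s,k])
    return np.r_[c+o*(d+off[0])+q*lat,z+off[1]]
E
python3 - <<'E'
from h import *
f=grab('top');c,yaw,r=tray(cloud(f),f['color'])
s=f['s'];print(s['position'],s['qpos'].round(2))
rb=[np.pi*.75,0,yaw-np.pi/2]
P=sidept('back',.135,.10,c,yaw);print(P,sidept('back',.13,.026,c,yaw))
plan(P,rb,15)
E
```

```text
felt c [ 0.5212 -0.0397] size [104.1 108.6] yaw 0.076 z 0.0238 red top [ 0.5047 -0.0366  0.0532]
left 95 d [0.058  0.0632] z [0.0292 0.0773] angle -1.104
back 595 d [0.0631 0.1029] z [0.0284 0.044 ] angle 0.333
right 626 d [0.0661 0.1051] z [0.0285 0.0486] angle 0.448
[0.5028742  0.18121879 0.18280658] [-0.47  0.76 -0.47  1.67  0.78  1.53 -1.22]
[ 0.67553673 -0.02793624  0.10424264] [ 0.67055117 -0.02831602  0.03024264]
[[10.6, 6.7, 14.4, -0.0, -4.2, 4.2], [12.1, 5.8, 13.6, -0.0, -4.2, 4.2], [13.4, 4.9, 12.7, -0.0, -4.2, 4.2], [14.6, 3.9, 11.7, -0.0, -4.2, 4.2], [15.7, 2.7, 10.6, -0.0, -4.2, 4.2], [16.6, 1.5, 9.4, -0.0, -4.2, 4.2], [17.3, 0.3, 8.1, -0.0, -4.2, 4.2], [17.8, -1.0, 6.9, -0.0, -4.2, 4.2]]
[[18.1, -2.3, 5.5, -0.0, -4.2, 4.2], [18.3, -3.7, 4.2, -0.0, -4.2, 4.2], [18.2, -5.0, 2.9, -0.0, -4.2, 4.2], [17.9, -6.3, 1.5, -0.0, -4.2, 4.2], [17.5, -7.6, 0.2, -0.0, -4.2, 4.2], [16.9, -8.9, -1.0, -0.0, -4.2, 4.2], [16.0, -10.1, -2.2, -0.0, -4.2, 4.2]]
```

{"op": "arm_command", "data": {
  "targets": [
    [11,7,14,0,-4.2,4.2],
    [12,6,13,0,-4.2,4.2],
    [13,5,12,0,-4.2,4.2],
    [15,4,11,0,-4.2,4.2],
    [16,3,10,0,-4.2,4.2],
    [17,1,9,0,-4.2,4.2],
    [17,0,8,0,-4.2,4.2],
    [18,-1,7,0,-4.2,4.2]
  ]
}}

```text
clock: 6.55
position: [0.5955, 0.0856, 0.1455]
tool_rot: [2.371, 0.013, -0.783]
force: [0.8, 0.7, -0.4]
grip_width: 0.0001
```

{"op": "arm_command", "data": {
  "targets": [
    [18,-2,5,0,-4.2,4.2],
    [18,-4,4,0,-4.2,4.2],
    [18,-5,3,0,-4.2,4.2],
    [18,-6,1,0,-4.2,4.2],
    [18,-8,0,0,-4.2,4.2],
    [17,-9,-1,0,-4.2,4.2],
    [16,-10,-2,0,-4.2,4.2]
  ]
}}

```text
clock: 7.25
position: [0.668, -0.0085, 0.0999]
tool_rot: [2.356, 0.028, -1.509]
force: [-0.6, 0.3, -1.5]
grip_width: 0.0004
```

```bash
python3 - <<'E'
from h import *
s=bot.observe();print(s['position'],s['tool_rot'],s['qpos'].round(2))
c=np.array([.5205,-.0397]);yaw=.077
plan(sidept('back',.13,.026,c,yaw),[np.pi*.75,0,yaw-np.pi/2],6)
E
```

```text
[ 0.66799075 -0.00852852  0.09993602] [ 2.35560216  0.02770278 -1.50914507] [-0.12  1.25  0.16  0.75 -0.14  1.93 -1.5 ]
[[3.6, -8.2, 8.1, 0.0, 0.3, 0.1], [3.6, -8.2, 8.1, 0.0, 0.3, 0.1], [3.5, -8.2, 8.1, 0.0, 0.3, 0.1], [3.4, -8.2, 8.1, 0.0, 0.3, 0.1], [3.4, -8.2, 8.1, 0.0, 0.3, 0.1], [3.3, -8.3, 8.2, 0.0, 0.3, 0.1]]
```

q6 has reached its limit at 45° tilt, so I'll use about 25° here. The contact point moves nearer the wall's tip.

```bash
python3 - <<'E'
from h import *
c=np.array([.5205,-.0397]);yaw=.077;t=np.radians(25)
r=[np.pi-t,0,yaw-np.pi/2]
P0=sidept('back',.118,.024,c,yaw,t); print(P0); plan(P0,r,8)
R=Ro.from_euler('xyz',r).as_matrix();p=P0
for d,z in [(.104,.024)]+[(.06+.044*np.cos(a)+.004*np.sin(a),.024+.044*np.sin(a)-.004*np.cos(a)) for a in np.linspace(.3,1.6,14)]:
    P=sidept('back',d,z,c,yaw,t); print(P.round(4),(R.T@(P-p)*1000).round(1).tolist()); p=P
E
```

```text
[ 0.65525343 -0.02930343  0.03475843]
[[2.7, -4.5, 6.9, 2.5, 0.2, 0.0], [2.7, -4.2, 7.1, 2.5, 0.2, 0.0], [2.7, -3.9, 7.3, 2.5, 0.2, 0.0], [2.6, -3.5, 7.5, 2.5, 0.2, 0.0], [2.6, -3.2, 7.7, 2.5, 0.2, 0.0], [2.6, -2.9, 7.8, 2.5, 0.2, 0.0], [2.5, -2.5, 7.9, 2.5, 0.2, 0.0], [2.5, -2.2, 8.0, 2.5, 0.2, 0.0]]
[ 0.6413 -0.0304  0.0348] [0.0, 12.7, 5.9]
[ 0.6405 -0.0304  0.0439] [-0.0, 4.6, -8.0]
[ 0.6394 -0.0305  0.0482] [0.0, 2.8, -3.4]
[ 0.6378 -0.0306  0.0523] [0.0, 3.2, -3.1]
[ 0.6359 -0.0308  0.0563] [-0.0, 3.4, -2.8]
[ 0.6335 -0.031   0.06  ] [0.0, 3.7, -2.4]
[ 0.6309 -0.0312  0.0635] [-0.0, 3.9, -2.0]
[ 0.6278 -0.0314  0.0667] [0.0, 4.1, -1.6]
[ 0.6245 -0.0317  0.0696] [-0.0, 4.3, -1.2]
[ 0.6209 -0.032   0.0722] [0.0, 4.3, -0.8]
[ 0.617  -0.0323  0.0743] [-0.0, 4.4, -0.3]
[ 0.613  -0.0326  0.0761] [-0.0, 4.4, 0.1]
[ 0.6088 -0.0329  0.0774] [-0.0, 4.4, 0.6]
[ 0.6045 -0.0332  0.0784] [0.0, 4.3, 1.0]
[ 0.6001 -0.0336  0.0789] [-0.0, 4.2, 1.4]
```

{"op": "arm_command", "data": {
  "targets": [
    [3,-5,4,3,0,0],
    [3,-5,5,3,0,0],
    [3,-5,6,3,0,0],
    [3,-4,8,3,0,0],
    [3,-3,8,3,0,0],
    [3,-3,8,3,0,0],
    [2,-2,8,2,0,0],
    [2,-2,8,0,0,0]
  ]
}}

```text
clock: 8.05
position: [0.6611, -0.0266, 0.0292]
tool_rot: [2.709, 0.027, -1.513]
force: [-0.1, -0.3, 0.6]
grip_width: -0.0004
```

```bash
python3 - <<'E'
from h import *
f=grab('top');s=f['s'];print(s['position'],s['tool_rot'],s['qpos'].round(2))
tray(cloud(f),f['color'])
c=np.array([.5205,-.0397]);yaw=.077;t=np.radians(25)
plan(sidept('back',.118,.024,c,yaw,t),[np.pi-t,0,yaw-np.pi/2],2)
E
```

```text
[ 0.66106566 -0.0265833   0.02922481] [ 2.70917063  0.0268554  -1.51278476] [-0.11  1.07  0.13  1.19 -0.13  1.32 -1.46]Traceback (most recent call last):
  File "<stdin>", line 3, in <module>
  File "h.py", line 36, in tray
    p=W[blue][:,:2]; h=cv2.convexHull(p.astype(np.float32)); c,wh,a=cv2.minAreaRect(h*1000)
                                                                                    ~^~~~~
TypeError: unsupported operand type(s) for *: 'NoneType' and 'int'
```

{"op": "arm_command", "data": {
  "targets": [
    [0,6,2.8,0,0,0],
    [0,6,2.8,0,0,0],
    [0,6,2.8,0,0,0],
    [0,3,-5,0,0,0],
    [0,3,-5,0,0,0]
  ]
}}

```text
clock: 8.6
position: [0.637, -0.027, 0.0384]
tool_rot: [2.7, 0.028, -1.512]
force: [-0.1, -0.2, -0.2]
grip_width: -0.0001
```

{"op": "arm_command", "data": {
  "targets": [
    [0,3,-4,0,0,0],
    [0,3,-3.4,0,0,0],
    [0,3.2,-3,0,0,0]
  ]
}}

```text
clock: 8.9
position: [0.6339, -0.0277, 0.054]
tool_rot: [2.702, 0.028, -1.512]
force: [0.5, 0.0, -0.6]
grip_width: -0.0
```

{"op": "arm_command", "data": {
  "targets": [
    [0,3.4,-2.8,0,0,0],
    [0,3.7,-2.4,0,0,0],
    [0,4,-2,0,0,0]
  ]
}}

```text
clock: 9.2
position: [0.6266, -0.0284, 0.0664]
tool_rot: [2.703, 0.028, -1.512]
force: [0.7, -0.0, -0.3]
grip_width: -0.0002
```

```bash
python3 - <<'E'
from h import *
f=grab('scene');c=cv2.resize(f['color'][190:290,240:390][...,::-1],None,fx=5,fy=5,interpolation=cv2.INTER_CUBIC);cv2.imwrite('pics/s2.png',c)
E
```

```text
(no output)
```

View pics/s2.png

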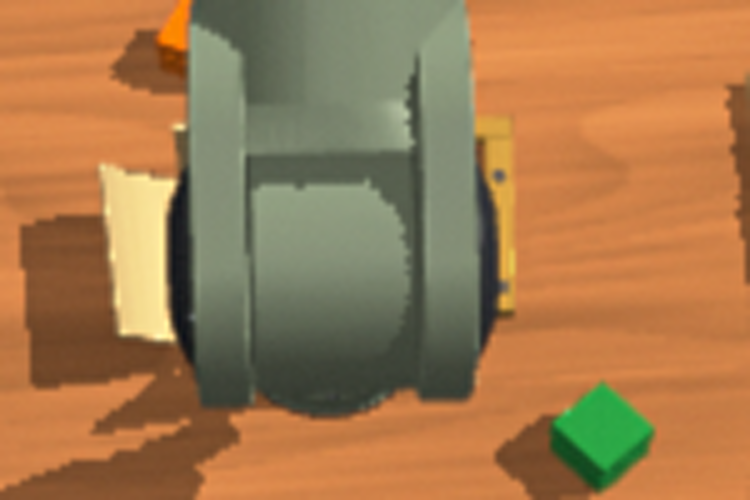

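The arm hides the tray in this view, so I'll carry on by force.

{"op": "arm_command", "data": {
  "targets": [
    [0,4,-1.6,0,0,0],
    [0,4.2,-1.2,0,0,0],
    [0,4.3,-0.8,0,0,0],
    [0,4.4,-0.3,0,0,0]
  ]
}}

```text
clock: 9.65
position: [0.6117, -0.0297, 0.0783]
tool_rot: [2.703, 0.028, -1.512]
force: [0.9, 0.6, -0.2]
grip_width: -0.0001
```

{"op": "arm_command", "data": {
  "targets": [
    [0,4.4,0.5,0,0,0],
    [0,4.4,1,0,0,0],
    [0,4,1.5,0,0,0]
  ]
}}

```text
clock: 9.95
position: [0.5978, -0.0307, 0.0815]
tool_rot: [2.704, 0.028, -1.512]
force: [2.7, -0.3, -0.0]
grip_width: 0.0001
```

```bash
python3 - <<'E'
from h import *
f=grab('wrist');save(f,'w2');W=cloud(f);np.save('/tmp/w2',W)
E
```

View pics/w2.png

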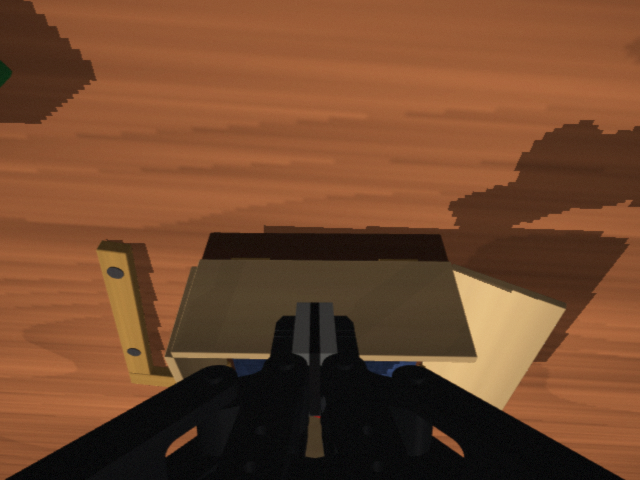

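The wrist view shows the back wall (165–475, 235–360) raised almost upright against the finger at (315,310). The right wall is still partly raised, at the right of the picture. I'll drop the finger close to the hinge and push the tray towards -x.

{"op": "arm_command", "data": {
  "targets": [
    [0,4,1.8,0,0,0],
    [0,4,1.8,0,0,0],
    [0,-7,-3,0,0,0],
    [0,-9,18,0,0,0],
    [0,-8,18,0,0,0],
    [0,0,0,0,0,0]
  ]
}}

```text
clock: 10.6
position: [0.5963, -0.0294, 0.039]
tool_rot: [2.703, 0.028, -1.512]
force: [0.0, 0.4, -0.5]
grip_width: -0.0003
```

{"op": "arm_command", "data": {
  "targets": [
    [0,6,2.8,0,0,0],
    [0,6,2.8,0,0,0],
    [0,5,2.3,0,0,0]
  ]
}}

```text
clock: 10.9
position: [0.5771, -0.0306, 0.0385]
tool_rot: [2.704, 0.028, -1.512]
force: [2.0, 0.5, -1.2]
grip_width: -0.0003
```

{"op": "arm_command", "data": {
  "targets": [
    [0,3,1.4,0,0,0],
    [0,3,1.4,0,0,0]
  ]
}}

```text
clock: 11.1
position: [0.5722, -0.0319, 0.0398]
tool_rot: [2.711, 0.026, -1.511]
force: [23.5, -8.0, 2.4]
grip_width: -0.0005
```

{"op": "arm_command", "data": {
  "targets": [
    [0,2,1,0,0,0],
    [0,2,1,0,0,0]
  ]
}}

```text
clock: 11.3
position: [0.5717, -0.0338, 0.0416]
tool_rot: [2.722, 0.023, -1.511]
force: [10.7, -3.1, -0.0]
grip_width: 0.0003
```

{"op": "arm_command", "data": {
  "targets": [
    [0,2,1,0,0,0],
    [0,2,1,0,0,0]
  ]
}}

```text
clock: 11.5
position: [0.5706, -0.0355, 0.0432]
tool_rot: [2.732, 0.021, -1.511]
force: [10.6, -3.2, -0.2]
grip_width: -0.0002
```

It reached the bar, with a brief 23 N. I'll back off and look.

{"op": "arm_command", "data": {
  "targets": [
    [0,-9,-4,0,0,0],
    [0,-18,-9,0,0,0],
    [0,-20,-30,0,0,0],
    [0,-20,-50,0,0,0],
    [0,-10,-50,0,0,0],
    [0,0,-50,0,0,0]
  ]
}}

```text
clock: 12.1
position: [0.7141, -0.0304, 0.1891]
tool_rot: [2.719, 0.021, -1.512]
force: [0.4, -0.6, 0.7]
grip_width: -0.0002
```

```bash
python3 - <<'E'
from h import *
f=grab('wrist');save(f,'w3');W=cloud(f);np.save('/tmp/w3',W)
s=f['s'];print(s['position'],s['tool_rot'],s['qpos'].round(2))
tray(W,f['color'])
E
```

```text
[ 0.71405087 -0.03043559  0.18911453] [ 2.71948174  0.02098042 -1.51230702] [-0.1   1.    0.16  0.92 -0.12  1.65 -1.47]
felt c [ 0.4611 -0.0449] size [ 35.6 111. ] yaw 0.0235 z 0.025 red top [nan nan nan]
left 234 d [0.0589 0.062 ] z [0.0291 0.0747] angle 1.385
back 2485 d [0.0931 0.097 ] z [0.0285 0.0745] angle -1.312
right 1164 d [0.0676 0.1031] z [0.0284 0.0472] angle 0.485h.py:39: RuntimeWarning: Mean of empty slice
  red_c=np.nanmean(W[red],0)
```

View pics/w3.png

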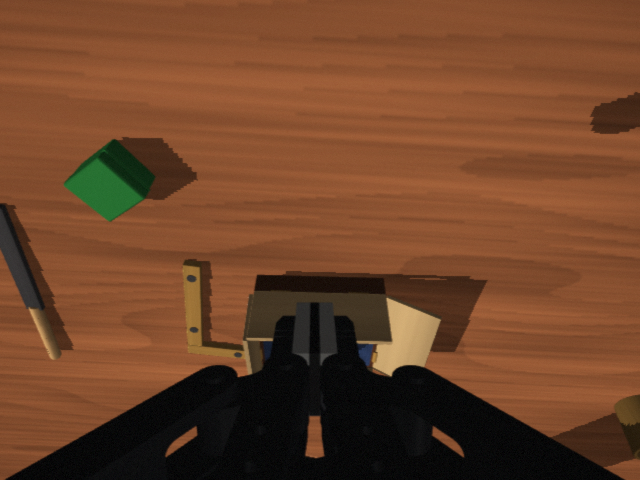

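The tray is near the bar and its yaw is partly corrected (about 0.02, the stop is about -0.09). The left and back walls look upright, and the right wall is at about 0.48 rad. I'll move round to the right side next.

```bash
python3 - <<'E'
from h import *
W=np.load('/tmp/w3.npy');z=W[...,2]
m=(z>.035)&(z<.072)&(abs(W[...,0]-.556)<.03)&(W[...,1]>-.11)&(W[...,1]<.03)
P=W[m];print(m.sum(),np.percentile(P,[1,50,99],0).round(4).tolist())
A=np.c_[np.ones(len(P)),P[:,1],P[:,2]];print('x=',np.linalg.lstsq(A,P[:,0],rcond=None)[0])
t=np.radians(38);plan([.50,-.24,.20],[np.pi+t,0,0.0],16)
E
```

```text
3058 [[0.5481, -0.0992, 0.0352], [0.5565, -0.0552, 0.0502], [0.5594, 0.0209, 0.0716]]
x= [ 0.55575419 -0.05370469 -0.04137689]
[[12.3, 13.3, 5.4, 3.0, -0.6, -5.6], [10.9, 14.7, 4.5, 3.0, -0.6, -5.6], [9.5, 15.9, 3.6, 3.0, -0.6, -5.6], [7.9, 17.0, 2.6, 3.0, -0.6, -5.6], [6.2, 17.8, 1.6, 3.0, -0.6, -5.6], [4.5, 18.3, 0.6, 3.0, -0.6, -5.6], [2.7, 18.7, -0.4, 3.0, -0.6, -5.6], [0.8, 18.8, -1.4, 3.0, -0.6, -5.6]]
[[-1.0, 18.7, -2.4, 3.0, -0.6, -5.6], [-2.9, 18.4, -3.3, 3.0, -0.6, -5.6], [-4.7, 17.8, -4.3, 3.0, -0.6, -5.6], [-6.4, 17.0, -5.1, 3.0, -0.6, -5.6], [-8.1, 16.0, -5.9, 3.0, -0.6, -5.6], [-9.7, 14.8, -6.6, 3.0, -0.6, -5.6], [-11.1, 13.4, -7.2, 3.0, -0.6, -5.6], [-12.5, 11.9, -7.8, 3.0, -0.6, -5.6]]
```

{"op": "arm_command", "data": {
  "targets": [
    [12,13,5,3,0,-5.6],
    [11,15,4,3,0,-5.6],
    [9,16,4,3,-0.6,-5.6],
    [8,17,3,3,-0.6,-5.6],
    [6,18,2,3,-0.6,-5.6],
    [4,18,1,3,-0.6,-5.6],
    [3,19,0,3,-0.6,-5.6],
    [1,19,-1,3,-0.6,-5.6]
  ]
}}

```text
clock: 12.95
position: [0.6058, -0.1355, 0.2016]
tool_rot: [-3.007, 0.198, -0.708]
force: [0.9, -0.5, -0.6]
grip_width: 0.0001
```

{"op": "arm_command", "data": {
  "targets": [
    [-1,19,-2,3,-0.6,-5.6],
    [-3,18,-3,3,-0.6,-5.6],
    [-5,18,-4,3,-0.6,-5.6],
    [-6,17,-5,3,-0.6,-5.6],
    [-8,16,-6,3,-0.6,-5.6],
    [-10,15,-7,3,-0.6,-5.6],
    [-11,13,-7,3,-0.6,-5.6],
    [-12,12,-8,3,-0.6,-5.6]
  ]
}}

```text
clock: 13.75
position: [0.4929, -0.25, 0.2045]
tool_rot: [-2.489, -0.051, 0.07]
force: [-0.6, 0.1, -0.2]
grip_width: -0.0
```

```bash
cat >> h.py <<'E'
def stopfit(f,W):
    """inner corner and yaw of the stop (brass bars: centre lines, L-fit by least squares)"""
    from scipy.optimize import least_squares
    P=W[stop(W,f['color'])][:,:2]
    def res(q):
        x0,y0,a=q; c,s=np.cos(a),np.sin(a); l=(P-[x0,y0])@np.array([[c,-s],[s,c]])
        d1=np.hypot(l[:,0],l[:,1]-np.clip(l[:,1],-.148,.008)); d2=np.hypot(l[:,1],l[:,0]-np.clip(l[:,0],-.008,.134))
        return np.maximum(np.minimum(d1,d2)-.0,0)
    r=least_squares(res,[.431,.09,-.09],loss='huber',f_scale=.006); x0,y0,a=r.x;c,s=np.cos(a),np.sin(a)
    k=np.array([x0,y0])+.008*np.array([c,s])-.008*np.array([-s,c]); print('stop corner',k.round(4),'yaw',a.round(4),len(P)); return k,a
E
python3 - <<'E'
from h import *
f=grab('top');s=f['s'];W=cloud(f);save(f,'t4');np.save('/tmp/t4',W)
print(s['position'],s['tool_rot'],s['qpos'].round(2))
tray(W,f['color'])
stopfit(f,W)
f1=dict(color=cv2.imread('pics/w1.png')[...,::-1].copy());stopfit(f1,np.load('/tmp/w1.npy'))
f1=dict(color=cv2.imread('pics/top0.png')[...,::-1].copy());stopfit(f1,np.load('/tmp/top.npy'))
E
```

```text
[ 0.49292266 -0.24995066  0.20446182] [-2.48851669 -0.05080585  0.07034006] [ 0.94  0.74 -0.48  1.57 -0.26  1.25  0.73]
felt c [ 0.4939 -0.0444] size [104.5 108.8] yaw 0.0429 z 0.0236 red top [ 0.4784 -0.0408  0.0534]
left 91 d [0.0581 0.0631] z [0.0307 0.0763] angle -1.166
back 161 d [0.054  0.0599] z [0.029  0.0761] angle 1.417
right 615 d [0.0642 0.1052] z [0.0284 0.0477] angle 0.431
stop corner [0.4361 0.0803] yaw -0.104 706
stop corner [0.4378 0.0828] yaw -0.1025 1367
stop corner [0.4355 0.0806] yaw -0.0929 663
```

```bash
python3 - <<'E'
from h import *
c=np.array([.493,-.0444]);yaw=.043;t=np.radians(38)
r=[np.pi+t,0,yaw]
P0=sidept('right',.125,.022,c,yaw,t); print(P0); plan(P0,r,8)
R=Ro.from_euler('xyz',r).as_matrix();p=P0
for d,z in [(.098,.022)]+[(.06+.038*np.cos(a)+.004*np.sin(a),.024+.038*np.sin(a)-.004*np.cos(a)) for a in np.linspace(.35,1.65,14)]:
    P=sidept('right',d,z,c,yaw,t); print(P.round(4),(R.T@(P-p)*1000).round(1).tolist()); p=P
E
```

```text
[ 0.49919587 -0.18840113  0.02862391]
[[0.6, 6.9, 22.3, 0.1, -0.2, 0.4], [0.7, 6.9, 22.3, 0.1, -0.2, 0.4], [0.8, 6.9, 22.2, 0.1, -0.2, 0.4], [0.9, 6.9, 22.2, 0.1, -0.2, 0.4], [1.0, 7.0, 22.2, 0.1, -0.2, 0.4], [1.1, 7.0, 22.2, 0.1, -0.2, 0.4], [1.2, 7.0, 22.2, 0.1, -0.2, 0.4], [1.3, 7.0, 22.2, 0.1, -0.2, 0.4]]
[ 0.498  -0.1614  0.0286] [0.0, -21.3, 16.6]
[ 0.498  -0.1605  0.0399] [0.0, -7.7, -8.3]
[ 0.4979 -0.1594  0.0436] [-0.0, -3.1, -2.2]
[ 0.4979 -0.1579  0.0471] [0.0, -3.3, -1.9]
[ 0.4978 -0.1561  0.0504] [-0.0, -3.5, -1.5]
[ 0.4977 -0.154   0.0536] [0.0, -3.6, -1.2]
[ 0.4976 -0.1515  0.0565] [-0.0, -3.7, -0.8]
[ 0.4975 -0.1488  0.0592] [0.0, -3.8, -0.4]
[ 0.4974 -0.1458  0.0616] [0.0, -3.8, -0.0]
[ 0.4972 -0.1426  0.0637] [-0.0, -3.8, 0.3]
[ 0.4971 -0.1392  0.0654] [0.0, -3.8, 0.7]
[ 0.4969 -0.1357  0.0668] [-0.0, -3.7, 1.1]
[ 0.4968 -0.132   0.0679] [0.0, -3.5, 1.4]
[ 0.4966 -0.1282  0.0685] [0.0, -3.4, 1.8]
[ 0.4964 -0.1244  0.0688] [0.0, -3.2, 2.1]
```

{"op": "arm_command", "data": {
  "targets": [
    [1,7,22,0,0,0.4],
    [1,7,22,0,0,0.4],
    [1,7,22,0,0,0.4],
    [1,7,22,0,0,0],
    [1,7,22,0,0,0],
    [1,7,22,0,0,0],
    [1,7,20,0,0,0]
  ]
}}

```text
clock: 14.5
position: [0.4973, -0.2018, 0.0503]
tool_rot: [-2.493, -0.036, 0.048]
force: [-0.1, -0.9, -0.2]
grip_width: -0.0001
```

```bash
python3 - <<'E'
from h import *
s=bot.observe();print(s['position'],s['tool_rot'],s['qpos'].round(2))
plan([.498,-.1614,.0286],[np.pi+np.radians(38),0,.043],5)
E
```

```text
[ 0.49731035 -0.20176292  0.05029159] [-2.49288757 -0.03615236  0.04756995] [ 0.87  0.92 -0.46  1.69 -0.24  0.94  0.75]
[[0.4, -3.8, 8.3, 0.2, -0.3, 0.3], [0.4, -3.8, 8.3, 0.2, -0.3, 0.3], [0.4, -3.7, 8.4, 0.2, -0.3, 0.3], [0.4, -3.7, 8.4, 0.2, -0.3, 0.3], [0.5, -3.7, 8.4, 0.2, -0.3, 0.3]]
```

{"op": "arm_command", "data": {
  "targets": [
    [0,3,12,0,0,0],
    [0,2,10,0,0,0],
    [0,-2,3,0,0,0],
    [0,-7,5.5,0,0,0],
    [0,-7,5.5,0,0,0],
    [0,-6,5,0,0,0],
    [0,0,0,0,0,0]
  ]
}}

```text
clock: 15.2
position: [0.4954, -0.1595, 0.0279]
tool_rot: [-2.494, -0.035, 0.048]
force: [0.1, -0.2, 0.6]
grip_width: 0.0
```

Now I'll raise it along the arc.

{"op": "arm_command", "data": {
  "targets": [
    [0,-7,-8,0,0,0],
    [0,-3.5,-3,0,0,0],
    [0,-3.3,-2,0,0,0],
    [0,-3.5,-1.5,0,0,0]
  ]
}}

```text
clock: 15.6
position: [0.4946, -0.1553, 0.0522]
tool_rot: [-2.495, -0.036, 0.047]
force: [-0.3, -0.5, -1.5]
grip_width: -0.0002
```

{"op": "arm_command", "data": {
  "targets": [
    [0,-3.6,-1.2,0,0,0],
    [0,-3.7,-0.8,0,0,0],
    [0,-3.8,-0.4,0,0,0],
    [0,-3.8,0,0,0,0]
  ]
}}

```text
clock: 16.0
position: [0.4937, -0.1445, 0.0642]
tool_rot: [-2.496, -0.036, 0.047]
force: [0.4, -0.9, -1.7]
grip_width: -0.0
```

{"op": "arm_command", "data": {
  "targets": [
    [0,-3.8,0.5,0,0,0],
    [0,-3.8,1,0,0,0],
    [0,-3.7,1.3,0,0,0],
    [0,-3.5,1.6,0,0,0]
  ]
}}

```text
clock: 16.4
position: [0.493, -0.1288, 0.0702]
tool_rot: [-2.496, -0.036, 0.046]
force: [0.3, -1.2, -0.5]
grip_width: -0.0001
```

{"op": "arm_command", "data": {
  "targets": [
    [0,-3.4,2,0,0,0],
    [0,-3.2,2.3,0,0,0]
  ]
}}

```text
clock: 16.6
position: [0.4927, -0.1206, 0.0708]
tool_rot: [-2.497, -0.037, 0.046]
force: [0.4, -4.5, 2.4]
grip_width: -0.0001
```

```bash
python3 - <<'E'
from h import *
f=grab('top');s=f['s'];W=cloud(f)
tray(W,f['color'])
E
```

```text
felt c [ 0.4938 -0.0416] size [104.3 108.9] yaw 0.038 z 0.0237 red top [ 0.4785 -0.038   0.0532]
left 87 d [0.0581 0.0631] z [0.0323 0.0772] angle -1.312
back 155 d [0.0562 0.0604] z [0.0285 0.0765] angle 1.396
right 238 d [0.0567 0.0927] z [0.0284 0.0896] angle 0.791
```

The right wall is at its stop. I'll drop near the hinge and slide the tray towards +y.

{"op": "arm_command", "data": {
  "targets": [
    [0,6,-5,0,0,0],
    [0,8,10,0,0,0],
    [0,8,10,0,0,0],
    [0,7.5,10,0,0,0],
    [0,0,0,0,0,0]
  ]
}}

```text
clock: 17.15
position: [0.4937, -0.1287, 0.0291]
tool_rot: [-2.495, -0.035, 0.047]
force: [-0.2, 0.6, 0.2]
grip_width: -0.0003
```

{"op": "arm_command", "data": {
  "targets": [
    [0,-4,3,0,0,0],
    [0.5,-4,3,0,0,0],
    [0.5,-4,3,0,0,0],
    [0.5,-4,3,0,0,0]
  ]
}}

```text
clock: 17.55
position: [0.4944, -0.1079, 0.0289]
tool_rot: [-2.496, -0.035, 0.046]
force: [0.6, -2.3, -2.0]
grip_width: -0.0
```

{"op": "arm_command", "data": {
  "targets": [
    [0.7,-4,3,0,0,0],
    [0.7,-4,3,0,0,0],
    [0.7,-4,3,0,0,0],
    [0.7,-4,3,0,0,0],
    [0.5,-3,2.3,0,0,0]
  ]
}}

```text
clock: 18.05
position: [0.4971, -0.0817, 0.0296]
tool_rot: [-2.497, -0.036, 0.047]
force: [0.2, -2.3, -2.2]
grip_width: 0.0004
```

```bash
python3 - <<'E'
from h import *
f=grab('top');s=f['s'];W=cloud(f);print(s['position'],s['force'])
tray(W,f['color']);stopfit(f,W)
E
```

```text
[ 0.49714208 -0.08171313  0.02960598] [ 0.1649364  -2.30957182 -2.22956268]
felt c [ 0.4981 -0.0019] size [104.3 108.8] yaw 0.035 z 0.0241 red top [0.4828 0.0018 0.0535]
left 82 d [0.0585 0.0623] z [0.03   0.0762] angle 1.282
back 156 d [0.0551 0.0601] z [0.0288 0.0766] angle 1.393
right 627 d [0.0587 0.119 ] z [0.0295 0.0886] angle 0.35
stop corner [0.436  0.0802] yaw -0.1049 709
```

{"op": "arm_command", "data": {
  "targets": [
    [0.4,-2,1.5,0,0,0],
    [0.4,-2,1.5,0,0,0],
    [0.3,-1.6,1.2,0,0,0],
    [0.3,-1.6,1.2,0,0,0]
  ]
}}

```text
clock: 18.5
position: [0.4981, -0.072, 0.0295]
tool_rot: [-2.497, -0.036, 0.047]
force: [-4.1, -11.2, 0.3]
grip_width: 0.0002
```

{"op": "arm_command", "data": {
  "targets": [
    [0.2,-1.2,0.9,0,0,0],
    [0.2,-1.2,0.9,0,0,0],
    [0.2,-1.2,0.9,0,0,0]
  ]
}}

```text
clock: 18.8
position: [0.4979, -0.071, 0.0285]
tool_rot: [-2.502, -0.035, 0.044]
force: [-3.7, -13.0, -0.3]
grip_width: 0.0005
```

{"op": "arm_command", "data": {
  "targets": [
    [0.2,-1.2,0.9,0,0,0],
    [0.2,-1.2,0.9,0,0,0],
    [0.2,-1.2,0.9,0,0,0]
  ]
}}

```text
clock: 19.1
position: [0.498, -0.0707, 0.0274]
tool_rot: [-2.508, -0.035, 0.04]
force: [-1.5, -9.4, 0.1]
grip_width: 0.0
```

```bash
python3 - <<'E'
from h import *
f=grab('top');s=f['s'];W=cloud(f)
c,y,r=tray(W,f['color']);stopfit(f,W)
im=f['color'][200:310,240:400][...,::-1]
cv2.imwrite('pics/t5.png',cv2.resize(im,None,fx=5,fy=5,interpolation=cv2.INTER_CUBIC))
E
```

```text
felt c [0.4985 0.0081] size [104.8 108.5] yaw 0.0134 z 0.0235 red top [0.4831 0.0113 0.0531]
left 82 d [0.0554 0.0616] z [0.029  0.0775] angle 1.296
back 153 d [0.0557 0.0598] z [0.0301 0.077 ] angle 1.401
right 624 d [0.0598 0.1185] z [0.0313 0.0887] angle 0.334
stop corner [0.4351 0.0805] yaw -0.0936 679
```

View pics/t5.png

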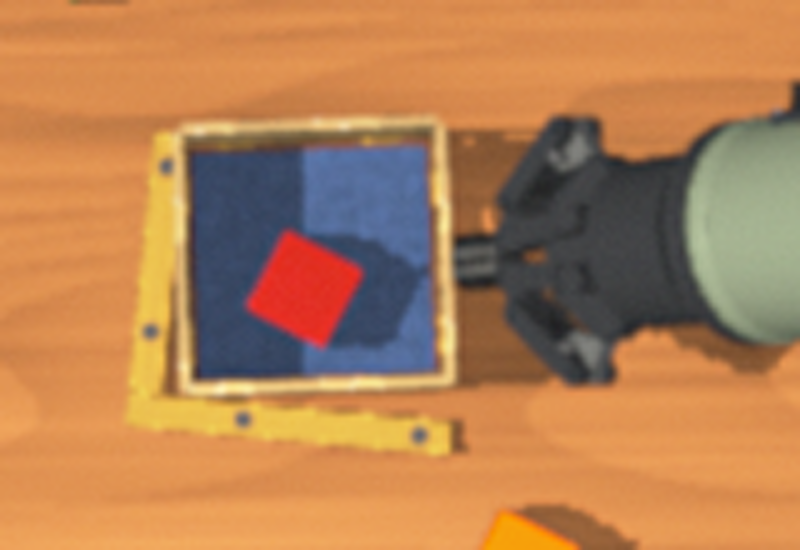

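The picture shows all three walls upright and the red box standing. The far left corner (180,135) is on the side bar, and the near right corner (455,385) is off the near bar, so the tray still needs about -0.11 rad. I'll push nearer the robot side, with the tool yawed to match the stop.

{"op": "arm_command", "data": {
  "targets": [
    [0,8,-6,0,0,0],
    [-17,0,0,0,0,4],
    [-17,0,0,0,0,4],
    [0,0,0,0,0,0]
  ]
}}

```text
clock: 19.55
position: [0.4636, -0.0817, 0.0275]
tool_rot: [-2.507, 0.051, -0.076]
force: [-0.1, -1.0, -0.4]
grip_width: 0.0002
```

{"op": "arm_command", "data": {
  "targets": [
    [0,-4,3,0,0,0],
    [0,-3,2.3,0,0,0]
  ]
}}

```text
clock: 19.75
position: [0.4652, -0.073, 0.0276]
tool_rot: [-2.507, 0.049, -0.075]
force: [0.8, 0.6, 0.2]
grip_width: -0.0003
```

{"op": "arm_command", "data": {
  "targets": [
    [0,-2,1.6,0,0,0],
    [0,-2,1.6,0,0,0]
  ]
}}

```text
clock: 19.95
position: [0.4661, -0.0677, 0.0271]
tool_rot: [-2.507, 0.048, -0.074]
force: [-3.1, -5.5, -0.8]
grip_width: 0.0
```

{"op": "arm_command", "data": {
  "targets": [
    [0,-1.6,1.2,0,0,0],
    [0,-1.6,1.2,0,0,0]
  ]
}}

```text
clock: 20.15
position: [0.4664, -0.0641, 0.0264]
tool_rot: [-2.509, 0.048, -0.073]
force: [-3.8, -5.9, -0.8]
grip_width: -0.0
```

{"op": "arm_command", "data": {
  "targets": [
    [0,-1.6,1.2,0,0,0],
    [0,-1.6,1.2,0,0,0]
  ]
}}

```text
clock: 20.35
position: [0.4661, -0.061, 0.0255]
tool_rot: [-2.511, 0.048, -0.071]
force: [-12.1, -16.6, 0.0]
grip_width: 0.0001
```

```bash
python3 - <<'E'
from h import *
f=grab('top');s=f['s'];W=cloud(f);print(s['position'],s['force'])
c,y,r=tray(W,f['color']);stopfit(f,W)
E
```

```text
[ 0.46613658 -0.06103656  0.02554966] [-12.0549389  -16.59592272   0.01773644]
felt c [0.494  0.0132] size [108.6 104.5] yaw -0.0664 z 0.0242 red top [0.4793 0.0182 0.0535]
left 96 d [0.0573 0.0621] z [0.0287 0.077 ] angle 1.369
back 152 d [0.0562 0.0603] z [0.0288 0.0777] angle 1.366
right 566 d [0.0589 0.1193] z [0.0289 0.089 ] angle 0.425
stop corner [0.4356 0.0825] yaw -0.097 601
```

Yaw is now -0.066, against about -0.10 for the stop, and forces are rising, so I'll stop here. I'll back off and push once more from the back, on the right half of the wall, to square it against the near bar.

{"op": "arm_command", "data": {
  "targets": [
    [0,12,-9,0,0,0],
    [0,15,-20,0,0,0],
    [0,0,-50,0,0,0],
    [0,-10,-50,0,0,0],
    [0,-20,-40,0,0,0]
  ]
}}

```text
clock: 20.9
position: [0.4643, -0.1615, 0.1637]
tool_rot: [-2.505, 0.055, -0.066]
force: [0.5, -0.2, 0.2]
grip_width: 0.0
```

```bash
python3 - <<'E'
from h import *
f=grab('top');s=f['s'];W=cloud(f);print(s['position'],s['tool_rot'])
c,y,r=tray(W,f['color']);stopfit(f,W)
t=np.radians(25);P=sidept('back',.11,.14,np.array([.493,.0145]),-.09,t,lat=-.025);print(P)
plan(P,[np.pi-t,0,-.09-np.pi/2],16)
E
```

```text
[ 0.46431863 -0.16147717  0.16369867] [-2.50507917  0.05454908 -0.06615852]
felt c [0.4939 0.013 ] size [108.8 104.6] yaw -0.0732 z 0.0238 red top [0.4789 0.0177 0.0531]
left 92 d [0.0579 0.0617] z [0.0294 0.0773] angle 1.339
back 155 d [0.0559 0.06  ] z [0.0283 0.0767] angle 1.392
right 94 d [0.0513 0.063 ] z [0.0283 0.0779] angle 1.347
stop corner [0.4355 0.082 ] yaw -0.0946 609
[ 0.61739231 -0.02182723  0.15075843]
[[8.8, -7.1, 6.2, -2.8, 0.7, 5.9], [8.0, -8.3, 5.9, -2.8, 0.7, 5.9], [7.0, -9.4, 5.6, -2.8, 0.7, 5.9], [5.9, -10.3, 5.2, -2.8, 0.7, 5.9], [4.8, -11.1, 4.7, -2.8, 0.7, 5.9], [3.5, -11.7, 4.2, -2.8, 0.7, 5.9], [2.3, -12.2, 3.6, -2.8, 0.7, 5.9], [1.0, -12.5, 3.1, -2.8, 0.7, 5.9]]
[[-0.4, -12.7, 2.4, -2.8, 0.7, 5.9], [-1.7, -12.7, 1.8, -2.8, 0.7, 5.9], [-3.0, -12.5, 1.1, -2.8, 0.7, 5.9], [-4.3, -12.2, 0.5, -2.8, 0.7, 5.9], [-5.5, -11.7, -0.2, -2.8, 0.7, 5.9], [-6.7, -11.1, -0.8, -2.8, 0.7, 5.9], [-7.8, -10.3, -1.4, -2.8, 0.7, 5.9], [-8.7, -9.3, -2.0, -2.8, 0.7, 5.9]]
```

{"op": "arm_command", "data": {
  "targets": [
    [9,-7,6,-2.8,0.7,5.9],
    [8,-8,6,-2.8,0.7,5.9],
    [7,-9,5,-2.8,0.7,5.9],
    [6,-10,5,-2.8,0.7,5.9],
    [5,-11,4,-2.8,0.7,5.9],
    [4,-12,4,-2.8,0.7,5.9],
    [2,-12,3,-2.8,0.7,5.9],
    [1,-13,3,-2.8,0.7,5.9]
  ]
}}

```text
clock: 21.75
position: [0.5487, -0.1009, 0.166]
tool_rot: [-3.07, 0.245, -0.912]
force: [-0.0, 0.3, -0.6]
grip_width: -0.0002
```

{"op": "arm_command", "data": {
  "targets": [
    [0,-13,2,-2.8,0.7,5.9],
    [-2,-13,2,-2.8,0.7,5.9],
    [-3,-13,1,-2.8,0.7,5.9],
    [-4,-12,0,-2.8,0.7,5.9],
    [-6,-12,0,-2.8,0.7,5.9],
    [-7,-11,-1,-2.8,0.7,5.9],
    [-8,-10,-1,-2.8,0.7,5.9],
    [-9,-9,-2,-2.8,0.7,5.9]
  ]
}}

```text
clock: 22.55
position: [0.6331, -0.0283, 0.157]
tool_rot: [2.691, -0.035, -1.723]
force: [-0.6, 0.3, -0.1]
grip_width: 0.0
```

```bash
python3 - <<'E'
from h import *
s=bot.observe();print(s['position'],s['tool_rot'],s['qpos'].round(2))
t=np.radians(25);c=np.array([.493,.0145]);P=sidept('back',.085,.026,c,-.09,t,lat=-.025);print(P,sidept('back',.064,.026,c,-.09,t,lat=-.025))
plan(P,[np.pi-t,0,-.09-np.pi/2],7)
E
```

```text
[ 0.63307897 -0.02834879  0.15696434] [ 2.69078863 -0.03514922 -1.72291686] [-0.15  0.9   0.24  1.25 -0.2   1.47 -1.62]
[ 0.59249349 -0.01958026  0.03675843] [ 0.57157848 -0.01769281  0.03675843]
[[-1.0, -2.1, 18.0, 0.1, -0.0, -0.6], [-0.9, -2.1, 18.0, 0.1, -0.0, -0.6], [-0.9, -2.1, 18.0, 0.1, -0.0, -0.6], [-0.9, -2.0, 18.0, 0.1, -0.0, -0.6], [-0.8, -2.0, 18.0, 0.1, -0.0, -0.6], [-0.8, -2.0, 18.0, 0.1, -0.0, -0.6], [-0.8, -2.0, 18.0, 0.1, -0.0, -0.6]]
```

{"op": "arm_command", "data": {
  "targets": [
    [-1,-2,18,0,0,-0.6],
    [-1,-2,18,0,0,-0.6],
    [-1,-2,18,0,0,-0.6],
    [-1,-2,18,0,0,-0.6],
    [-1,-2,18,0,0,-0.6],
    [-1,-2,17,0,0,0],
    [-1,-2,16,0,0,0],
    [0,0,0,0,0,0]
  ]
}}

```text
clock: 23.35
position: [0.594, -0.0154, 0.0331]
tool_rot: [2.685, -0.011, -1.668]
force: [-0.2, 0.0, 0.1]
grip_width: 0.0001
```

{"op": "arm_command", "data": {
  "targets": [
    [0,4,1.8,0,0,0],
    [0,4,1.8,0,0,0],
    [0,3,1.4,0,0,0]
  ]
}}

```text
clock: 23.65
position: [0.5827, -0.0144, 0.035]
tool_rot: [2.687, -0.011, -1.667]
force: [0.5, -0.2, 0.5]
grip_width: -0.0004
```

{"op": "arm_command", "data": {
  "targets": [
    [0,2,1,0,0,0],
    [0,1.5,0.7,0,0,0]
  ]
}}

```text
clock: 23.85
position: [0.5789, -0.0141, 0.0361]
tool_rot: [2.688, -0.011, -1.667]
force: [1.4, -0.2, -0.2]
grip_width: -0.0
```

{"op": "arm_command", "data": {
  "targets": [
    [0,1.8,0.8,0,0,0],
    [0,1.8,0.8,0,0,0]
  ]
}}

```text
clock: 24.05
position: [0.575, -0.0137, 0.0368]
tool_rot: [2.689, -0.011, -1.667]
force: [0.5, 0.6, -0.0]
grip_width: 0.0005
```

{"op": "arm_command", "data": {
  "targets": [
    [0,1.6,0.8,0,0,0],
    [0,1.6,0.8,0,0,0]
  ]
}}

```text
clock: 24.25
position: [0.5712, -0.0133, 0.0368]
tool_rot: [2.689, -0.011, -1.667]
force: [-0.3, 0.3, 0.1]
grip_width: -0.0002
```

{"op": "arm_command", "data": {
  "targets": [
    [0,1.6,0.8,0,0,0],
    [0,1.6,0.8,0,0,0]
  ]
}}

```text
clock: 24.45
position: [0.5694, -0.0142, 0.0369]
tool_rot: [2.694, -0.012, -1.667]
force: [8.7, -6.1, -1.1]
grip_width: 0.0
```

{"op": "arm_command", "data": {
  "targets": [
    [0,1.2,0.6,0,0,0],
    [0,1.2,0.6,0,0,0]
  ]
}}

```text
clock: 24.65
position: [0.5685, -0.0155, 0.0371]
tool_rot: [2.7, -0.014, -1.667]
force: [5.6, -3.0, -1.8]
grip_width: 0.0002
```

{"op": "arm_command", "data": {
  "targets": [
    [0,1.4,0.6,0,0,0],
    [0,1.4,0.6,0,0,0]
  ]
}}

```text
clock: 24.85
position: [0.5674, -0.0168, 0.0373]
tool_rot: [2.705, -0.015, -1.668]
force: [9.5, -2.6, -1.2]
grip_width: 0.0
```

{"op": "arm_command", "data": {
  "targets": [
    [0,-9,-4,0,0,0],
    [0,-18,-9,0,0,0],
    [0,-15,-20,0,0,0],
    [0,-15,-40,0,0,0],
    [0,-10,-50,0,0,0],
    [0,0,-50,0,0,0],
    [0,0,-50,0,0,0]
  ]
}}

```text
clock: 25.55
position: [0.7217, -0.0291, 0.2101]
tool_rot: [2.692, -0.017, -1.667]
force: [1.0, -0.3, 1.2]
grip_width: 0.0001
```

```bash
python3 - <<'E'
from h import *
for n in ['top','scene','wrist']:
    f=grab(n);s=f['s'];W=cloud(f);np.save('/tmp/e_'+n,W);save(f,'e_'+n)
    if n=='top': print(s['position'],s['tool_rot'],s['qpos'].round(2))
    print(n)
    try: tray(W,f['color']);stopfit(f,W)
    except Exception as e: print(e)
E
```

```text
[ 0.72167112 -0.0290551   0.2101222 ] [ 2.69216268 -0.01711583 -1.66712741] [-0.11  1.03  0.23  0.83 -0.2   1.75 -1.6 ]
top
unsupported operand type(s) for *: 'NoneType' and 'int'
scene
unsupported operand type(s) for *: 'NoneType' and 'int'
wrist
felt c [0.4646 0.0571] size [27.4 42.1] yaw -0.1265 z 0.025 red top [0.4826 0.0387 0.048 ]
left few 0
back 3211 d [0.0596 0.0959] z [0.029  0.0749] angle -0.545
right few 0
stop corner [0.4864 0.0856] yaw -0.2461 190
```

Occluded. I'll move to a clear pose above, as at the first look.

```bash
python3 - <<'E'
from h import *
plan([.49,-.03,.34],[np.pi,0,-.095],14)
E
```

```text
[[1.8, 18.9, -1.2, 1.5, 1.4, -6.3], [-0.3, 19.0, -1.7, 1.5, 1.4, -6.3], [-2.3, 18.8, -2.2, 1.5, 1.4, -6.3], [-4.3, 18.3, -2.7, 1.5, 1.4, -6.3], [-6.2, 17.7, -3.3, 1.5, 1.4, -6.3], [-8.0, 16.8, -3.9, 1.5, 1.4, -6.3], [-9.7, 15.7, -4.6, 1.5, 1.4, -6.3], [-11.3, 14.4, -5.2, 1.5, 1.4, -6.3]]
[[-12.7, 12.9, -5.9, 1.5, 1.4, -6.3], [-13.9, 11.3, -6.5, 1.5, 1.4, -6.3], [-14.8, 9.6, -7.1, 1.5, 1.4, -6.3], [-15.6, 7.7, -7.7, 1.5, 1.4, -6.3], [-16.2, 5.7, -8.3, 1.5, 1.4, -6.3], [-16.5, 3.7, -8.8, 1.5, 1.4, -6.3]]
```

{"op": "arm_command", "data": {
  "targets": [
    [2,19,-3,1.5,1.4,-6.3],
    [0,19,-4,1.5,1.4,-6.3],
    [-2,19,-4,1.5,1.4,-6.3],
    [-4,18,-4,1.5,1.4,-6.3],
    [-6,18,-4,1.5,1.4,-6.3],
    [-8,17,-4,1.5,1.4,-6.3],
    [-10,16,-5,1.5,1.4,-6.3],
    [-11,14,-5,1.5,1.4,-6.3]
  ]
}}

```text
clock: 26.5
position: [0.582, -0.0316, 0.2829]
tool_rot: [2.947, 0.089, -0.735]
force: [0.4, -0.8, 0.5]
grip_width: 0.0002
```

{"op": "arm_command", "data": {
  "targets": [
    [-13,13,-6,1.5,1.4,-6.3],
    [-14,11,-7,1.5,1.4,-6.3],
    [-15,10,-7,1.5,1.4,-6.3],
    [-16,8,-8,1.5,1.4,-6.3],
    [-16,6,-8,1.5,1.4,-6.3],
    [-16,4,-9,1.5,1.4,-6.3],
    [0,0,0,0,0,0]
  ]
}}

```text
clock: 27.2
position: [0.4698, -0.0364, 0.3371]
tool_rot: [-3.136, 0.004, -0.028]
force: [-0.0, 0.9, -0.7]
grip_width: -0.0003
```

```bash
python3 - <<'E'
from h import *
f=grab('wrist');s=f['s'];W=cloud(f);np.save('/tmp/w6',W);save(f,'w6')
print(s['position'],s['tool_rot'],s['qpos'].round(2))
c,y,r=tray(W,f['color']);stopfit(f,W)
g=grab('top');tray(cloud(g),g['color']) if 0 else None
E
```

```text
[ 0.46980099 -0.03639355  0.33714474] [-3.13618357  0.00417734 -0.02829449] [ 0.05  0.18 -0.11  1.86  0.02  1.1  -0.09]
felt c [0.4931 0.0123] size [111.3 107.4] yaw -0.1054 z 0.0253 red top [0.4788 0.0184 0.0554]
left 779 d [0.0585 0.0624] z [0.0307 0.0764] angle 1.306
back 1233 d [0.0568 0.0606] z [0.0294 0.0761] angle 1.356
right 1109 d [0.0585 0.0623] z [0.0298 0.0759] angle 1.301
stop corner [0.4356 0.0848] yaw -0.1069 1594
```

View pics/w6.png

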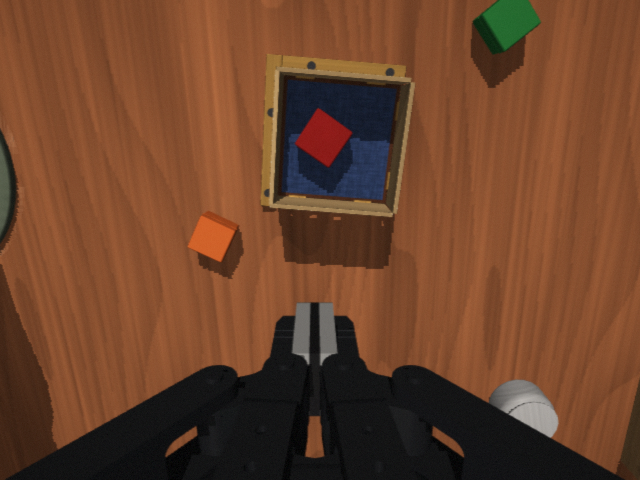

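The tray is now square (-0.105, stop -0.107), flush on the near bar, and the walls and red box are standing. A 4–6 mm gap to the side bar remains. I'll make a final centred push from the right.

```bash
python3 - <<'E'
from h import *
t=np.radians(35);c=np.array([.4925,.0123]);y=-.105;r=[np.pi+t,0,y]
P=sidept('right',.095,.10,c,y,t);print(P);print('contact',sidept('right',.064,.024,c,y,t),sidept('right',.085,.024,c,y,t))
plan([P[0],P[1]-.03,.13],r,8)
s=bot.observe();s=dict(s);s['position']=[P[0],P[1]-.03,.13];s['tool_rot']=np.array(r)
plan(sidept('right',.085,.024,c,y,t),r,6,s)
E
```

```text
[ 0.48057698 -0.10083494  0.10761624]
contact [ 0.483826   -0.07000567  0.03161624] [ 0.48162505 -0.09089001  0.03161624]
[[1.7, 12.0, 25.7, 4.3, 0.2, 0.5], [1.7, 13.8, 24.7, 4.3, 0.2, 0.5], [1.8, 15.7, 23.6, 4.3, 0.2, 0.5], [1.8, 17.4, 22.4, 4.3, 0.2, 0.5], [1.9, 19.0, 21.0, 4.3, 0.2, 0.5], [2.0, 20.5, 19.5, 4.3, 0.2, 0.5], [2.1, 21.9, 17.9, 4.3, 0.2, 0.5], [2.2, 23.2, 16.2, 4.3, 0.2, 0.5]]
[[-0.5, 4.0, 17.2, 0.0, 0.0, 0.0], [-0.5, 4.0, 17.2, 0.0, 0.0, 0.0], [-0.5, 4.0, 17.2, 0.0, 0.0, 0.0], [-0.5, 4.0, 17.2, 0.0, 0.0, 0.0], [-0.5, 4.0, 17.2, 0.0, 0.0, 0.0], [-0.5, 4.0, 17.2, 0.0, 0.0, 0.0]]
```

{"op": "arm_command", "data": {
  "targets": [
    [2,12,25,4.3,0,0.5],
    [2,14,25,4.3,0,0.5],
    [2,16,23,4.3,0,0.5],
    [2,17,22,4.3,0,0.5],
    [2,19,21,4.3,0,0.5],
    [2,20,20,4.3,0,0.5],
    [2,22,18,4.3,0,0.5],
    [2,23,16,4.3,0,0.5]
  ]
}}

```text
clock: 28.1
position: [0.4831, -0.1254, 0.1201]
tool_rot: [-2.516, 0.031, -0.103]
force: [1.4, -0.7, 0.3]
grip_width: 0.0001
```

```bash
python3 - <<'E'
from h import *
s=bot.observe();print(s['position'],s['tool_rot'])
plan([.4816,-.094,.0316],[np.pi+np.radians(35),0,-.105],7)
E
```

```text
[ 0.48309977 -0.12538976  0.12009028] [-2.51557111  0.03141093 -0.10264876]
[[-0.3, 3.8, 12.9, -0.1, 0.2, -0.1], [-0.3, 3.8, 12.9, -0.1, 0.2, -0.1], [-0.4, 3.8, 12.9, -0.1, 0.2, -0.1], [-0.5, 3.7, 12.9, -0.1, 0.2, -0.1], [-0.5, 3.7, 12.9, -0.1, 0.2, -0.1], [-0.6, 3.7, 12.9, -0.1, 0.2, -0.1], [-0.6, 3.6, 12.9, -0.1, 0.2, -0.1]]
```

{"op": "arm_command", "data": {
  "targets": [
    [0,4,13,0,0,0],
    [0,4,13,0,0,0],
    [0,4,13,0,0,0],
    [0,4,13,0,0,0],
    [0,4,13,0,0,0],
    [0,4,13,0,0,0],
    [0,3,10,0,0,0],
    [0,0,0,0,0,0]
  ]
}}

```text
clock: 28.9
position: [0.4813, -0.0911, 0.0212]
tool_rot: [-2.513, 0.043, -0.105]
force: [-0.0, -0.0, 0.2]
grip_width: -0.0002
```

{"op": "arm_command", "data": {
  "targets": [
    [0,-4,2.8,0,0,0],
    [0,-4,2.8,0,0,0],
    [0,-3,2,0,0,0]
  ]
}}

```text
clock: 29.2
position: [0.4834, -0.0776, 0.0222]
tool_rot: [-2.514, 0.042, -0.105]
force: [-0.2, -0.2, 0.5]
grip_width: -0.0001
```

{"op": "arm_command", "data": {
  "targets": [
    [0,-1.6,1.1,0,0,0],
    [0,-1.6,1.1,0,0,0],
    [0,-1.2,0.9,0,0,0]
  ]
}}

```text
clock: 29.5
position: [0.4845, -0.0716, 0.0231]
tool_rot: [-2.514, 0.041, -0.105]
force: [0.5, 0.1, -0.2]
grip_width: -0.0001
```

{"op": "arm_command", "data": {
  "targets": [
    [0,-2,-0.4,0,0,0],
    [0,-1.8,0.8,0,0,0],
    [0,-1.4,0.9,0,0,0]
  ]
}}

```text
clock: 29.8
position: [0.4852, -0.0666, 0.0254]
tool_rot: [-2.515, 0.04, -0.106]
force: [0.7, -0.1, -0.5]
grip_width: 0.0001
```

{"op": "arm_command", "data": {
  "targets": [
    [0,-1.4,1,0,0,0],
    [0,-1.4,1,0,0,0]
  ]
}}

```text
clock: 30.0
position: [0.4857, -0.0636, 0.0253]
tool_rot: [-2.516, 0.04, -0.106]
force: [-0.3, -3.8, 0.7]
grip_width: -0.0
```

{"op": "arm_command", "data": {
  "targets": [
    [0,-1.4,1,0,0,0],
    [0,-1.4,1,0,0,0]
  ]
}}

```text
clock: 30.2
position: [0.4861, -0.0611, 0.025]
tool_rot: [-2.517, 0.039, -0.108]
force: [-3.9, -11.1, -0.7]
grip_width: -0.0002
```

{"op": "arm_command", "data": {
  "targets": [
    [0,-1.4,1,0,0,0],
    [0,-1.4,1,0,0,0]
  ]
}}

```text
clock: 30.4
position: [0.4864, -0.0607, 0.0242]
tool_rot: [-2.522, 0.039, -0.111]
force: [-5.8, -15.4, 4.4]
grip_width: 0.0001
```

```bash
python3 - <<'E'
from h import *
f=grab('top');s=f['s'];W=cloud(f);print(s['position'],s['force'])
c,y,r=tray(W,f['color']);stopfit(f,W)
E
```

```text
[ 0.48638623 -0.0607051   0.02423139] [ -5.83196362 -15.38939053   4.366669  ]
felt c [0.4922 0.0148] size [108.9 104.4] yaw -0.1055 z 0.0237 red top [0.4775 0.0203 0.0532]
left 92 d [0.0579 0.0619] z [0.0289 0.0767] angle 1.286
back 146 d [0.0546 0.06  ] z [0.0292 0.0764] angle 1.386
right 620 d [0.0594 0.1151] z [0.0293 0.0886] angle 0.369
stop corner [0.4362 0.0836] yaw -0.1036 578
```

It is firm against the side bar at 15 N. I'll retreat and do a last check.

{"op": "arm_command", "data": {
  "targets": [
    [0,8,-6,0,0,0],
    [0,12,-10,0,0,0],
    [0,10,-40,0,0,0],
    [0,0,-50,0,0,0],
    [0,-20,-45,-4,0,0],
    [0,-20,-45,-6,0,0],
    [0,-20,-40,-8,0,0],
    [0,-10,-40,-8,0,0]
  ]
}}

```text
clock: 31.25
position: [0.4799, -0.1784, 0.2805]
tool_rot: [-2.984, 0.05, -0.125]
force: [0.3, -0.0, -0.4]
grip_width: -0.0
```

{"op": "arm_command", "data": {
  "targets": [
    [0,-25,-15,-8,0,0],
    [0,-30,0,0,0,0],
    [0,-20,0,0,0,0],
    [0,0,0,0,0,0]
  ]
}}

```text
clock: 31.65
position: [0.4922, -0.1065, 0.3092]
tool_rot: [-3.128, 0.037, -0.124]
force: [0.8, -1.0, 0.3]
grip_width: -0.0001
```

```bash
python3 - <<'E'
from h import *
k0=dict(top=((.4358,.0804),-.1),wrist=((.4378,.0828),-.1025))
for n in ['top','wrist']:
    f=grab(n);s=f['s'];W=cloud(f);save(f,'f_'+n);print(n,s['position'].round(3))
    try:
        c,y,r=tray(W,f['color']);stopfit(f,W)
        R=np.array([[np.cos(y),-np.sin(y)],[np.sin(y),np.cos(y)]])
        k,a=k0[n];A=np.array([[np.cos(a),-np.sin(a)],[np.sin(a),np.cos(a)]])
        print('corner in stop frame mm',((c+R@[-.0618,.06]-k)@A*1000).round(1),'box in tray mm',((r[:2]-c)@R*1000).round(1))
        L=np.c_[(W[...,:2].reshape(-1,2)-c)@R,W[...,2].ravel()]
        for w,(ax,sg) in dict(left=(1,1),back=(0,1),right=(1,-1)).items():
            d=L[:,ax]*sg;m=(abs(L[:,1-ax])<.045)&(d>.05)&(d<.075)&(L[:,2]>.069)&(L[:,2]<.08);print(w,'top edge',np.percentile(d[m],[2,50,98]).round(4),np.median(L[m,2]).round(4))
    except Exception as e: print(e)
im=cv2.imread('pics/f_wrist.png')[20:270,200:480];cv2.imwrite('pics/f_c.png',cv2.resize(im,None,fx=2.4,fy=2.4,interpolation=cv2.INTER_CUBIC))
E
```

```text
top [ 0.492 -0.106  0.309]
felt c [0.4921 0.0148] size [108.9 104.5] yaw -0.1032 z 0.0236 red top [0.4774 0.0205 0.0532]
left 91 d [0.0557 0.0618] z [0.0284 0.078 ] angle 1.365
back 149 d [0.0558 0.06  ] z [0.0285 0.0771] angle 1.402
right 84 d [0.0586 0.063 ] z [0.03   0.0775] angle 1.318
stop corner [0.4362 0.0835] yaw -0.1023 571
corner in stop frame mm [1.  0.5] box in tray mm [-15.2   4.1]
left top edge [0.058  0.06   0.0618] 0.0731
back top edge [0.056  0.0581 0.0601] 0.0727
right top edge [0.0593 0.0612 0.0631] 0.0732
wrist [ 0.492 -0.108  0.309]
felt c [0.4931 0.0147] size [108.6 107.3] yaw -0.106 z 0.0253 red top [0.4796 0.0213 0.0549]
left few 0
back 1096 d [0.0571 0.0609] z [0.029  0.0762] angle 1.373
right 550 d [0.0574 0.0612] z [0.0455 0.0762] angle 0.821
stop corner [0.4273 0.0837] yaw -0.0252 121
corner in stop frame mm [ 0.3 -1.9] box in tray mm [-14.    5.1]
index -1 is out of bounds for axis 0 with size 0
```

View pics/f_c.png

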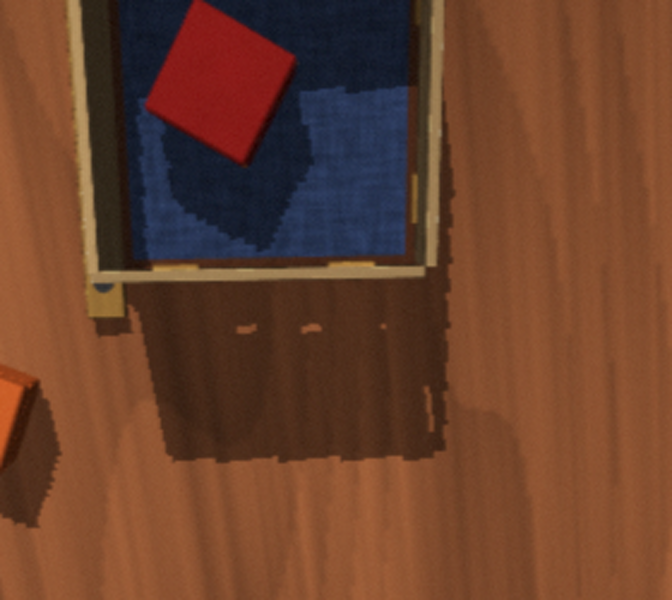

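The last crop shows the near wall lined up on the near bar (bar end at 105,300), the walls upright and the red box standing. The top-camera check puts the corner at (1.0, 0.5) mm, square to within about 0.005 rad. Handing in.

```bash
python3 -c "
from workcell import bot
print(bot.job_done())"
```

```text
the job is handed in; nothing more can be done
None
```

I raised the left, back and right walls each to its stop, pushed the tray into the corner of the bench stop, and handed the job in at about 32 s. The job reports no verdict.

**Last checks:**
- **Corner:** the top camera puts the tray's corner at (1.0, 0.5) mm in the stop's frame. The wrist camera gave (0.3, -1.9) mm, but part of the felt was outside its picture, so I trust the top camera more. Both are inside the 3 mm limit.
- **Square:** the tray's yaw was about -0.103 to -0.106 rad and the stop's about -0.10 rad. The wrist's stop fit in the last picture (-0.025) disagreed, because most of the bars were hidden or out of view, so I discarded it.
- **Walls:** each was pushed to its stop, and their top edges measured 73 mm high and 58–61 mm from the felt's centre, which fits upright. The plane-fit angles (1.32–1.40 rad) read lower than the 1.48 needed. I put that down to the fit mixing points from the thin top edges, but did not confirm the angles separately.
- **Ring box:** it stands on the tray floor, about 15 mm towards the near wall and 4 mm to the left of the felt's centre.
- **Forces:** the highest reading was about 25 N (limit 40 N), for a moment, when the tray first met the near bar.
- **Tools, jar, tin and cup:** the arm did not knowingly touch any of them, but I did not measure their positions again at the end.

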